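# Dispense and box the loose pegs

### The arm

A 6-joint arm with a two-finger parallel gripper is mounted at the origin on the work surface. World frame = base frame: x ahead of the robot, y to its left, z up, the work surface at z = 0. Lengths are in m, angles in rad, forces in N, time in s.
With the tool pointing down it reaches from about 0.375 to 0.9 m from the base axis. Payload 3.1 kg.
Tool frame: the origin (TCP) lies midway between the tips of the shut fingers; the grasp point (between the pads) lies 19 mm behind it; x points along the fingers, y is the direction in which the jaws open and shut, and the axes are right-handed (so a half turn about x gives the same grasp; the last joint's range is limited). The gripper opens to 87 mm and grips with 3 to 60 N. Pads are 19 mm wide; open, the fingers measure 117 mm over their backs; the gripper's body (75 mm by 190 mm) begins 51 mm behind the grasp point.
Start: joints at [-1.494, 0.527, 1.433, -0, 1.181, -0.178], TCP at [0.158, -0.605, 0.223] pointing down, gripper open.
Joint ranges: [-3.08, 3.08], [-0.75, 2.2], [0.22, 2.44], [-1.43, 4.57], [0, 2.65], [-2.85, 2.85]. Speed limits (rad/s): [2.79, 2.79, 3.14, 3.14, 3.14, 3.14].

### API

Orientations are given as a unit quaternion [x, y, z, w].
In Python, from rig import get_obs, imaging, robot gives the robot as it stands.
- The arm moves only by the shell command python3 -m inch 'ROWS' [FORCE]. ROWS is JSON, a list of rows, each a list of 3 entries, a list of its own where there are three numbers: the finger opening in mm, from 0 to 87, then the shift along the tool's x, y, z in mm, then the turn, a rotation vector about the tool's x, y, z in degrees. In form: [[grip, [dx, dy, dz], [wx, wy, wz]], ...]. A call has 1 to 12 rows; each row shifts and turns the pose as measured when the row begins, along the tool's axes as they then stand; what a row does not reach is not made up. A row lasts 1/8 s, in which the tool goes at most 62.5 mm and 10.7 degrees, less where a joint would pass 70% of its speed; a pose out of reach is approached as far as the arm can. A call with a gripper value outside its range is refused whole. The fingers move at their own pace and stop on an object; FORCE is the grip in N (left out, the last holds). Time passes only in rows, so rows that do not move let the fingers close. It gives the time, the measured TCP pose, the force and the opening at its end, in the units of the state.
- get_obs(): the state, without advancing time (a new reading comes with each control period).
- imaging.camera(name): name is "scene" or "top" or "wrist"; returns the picture (384x512x3 uint8, red, green, blue); there is no depth.
- imaging.camera_params(name): a dict with "camera_matrix" (3x3 intrinsics, pixels), "xyz" and "rotation" of the camera in the world. Camera axes: x right, y down, z forward; pixel columns grow to the right and rows downward; lengths in m; the calibration is good to about 2 mm. The wrist camera is an equidistant fisheye: a pixel r from the principal point sees the ray r / f radians off the axis. A picture is of the moment at which its call begins: read the wrist's pose just before it. camera_params takes no time and is no camera call; for the wrist camera it gives the pose at the moment of the call.
- robot.hand_in(): hands the job in, once; it reports no verdict.
Trained networks look in the newest picture that a camera, given by its name, has taken for a name from the list of things; names that differ only in an ending like _2 or _b are one class to them, and where a whole thing is asked for, a point or a joint stands for the part that bears it (a point fixed in the world has none). Each returns a list of dicts, best first, with "confidence" (0 to 1); they miss things now and then, are a little off and sometimes report something else, mostly with a low value. They report only what shows in the picture. A call takes as long as a camera call. They do not tell look-alikes from the thing itself.
- imaging.cut_out(camera, target): "pixels" (384x512 bool, what is visible of it) and "box" ([centre column, centre row, width, height] in pixels, round what is visible of it).
- imaging.tip_of(camera, target): "pixel" ([column, row] in pixels: a listed point, or the origin of a listed thing).
The state is a dict: "time": time; "q": joint angles; "joint_velocities": joint speeds; "joint_torque": joint torques, N m; "position": TCP position; "tool_rot": TCP orientation; "ft_force": force on the tool from outside, world axes, zero at the start; "moment": the same for the moment, N m; "grip_width": finger opening in m.
Only numpy, scipy, OpenCV 4.12 (cv2) and the standard library are available. Lean on these libraries where they do the work, as an engineer would, in place of code of your own. Each camera call takes 0.05 s, during which the arm holds its last target. There are 200 camera calls.

### The job

With the canister upright, turn its dial cap until the smallest of the three holes that the pegs can pass through stands over the outlet, then swing the canister right over by its crank so that all its pegs slide into the open case, and swing it back fully upright. Put any pegs lying about on the bench into the case too. When every peg is in, press the free edge of the case's lid down until it clicks shut, and only then swing the hasp over so that it lies flat on the lid; leave the glue bottle, the hammer and the cup where they are.

Things in the scene. Friction and masses are not known exactly. Their poses are not given: they have to be found in the camera images.
- station: The fixed packing station on a plywood base 190 mm (x) by 375 mm (y from -160 to 215), 12 mm thick. Origin on the bench straight below the canister's pivot; at yaw 0 its x points away from the robot, y to the left. Two green posts (8 x 24 mm, 192 mm high, at x = -68 and 68, y = 0) carry the canister; beside it at +y is an aluminium case (x -75 to 75, y 12 to 202, rim 82 mm above the bench).
- pivot (a point): Centre of the canister's level pivot axis (along station x), 175 mm above the bench. The canister: a grey round tin, 112 mm across, 100 high. Upright it is centred at station x = 0, y = -75, its mouth 225 mm above the bench. Inside is a slot, 22 mm (x) by 100 mm (y), in which the pegs stand in a row. A fixed plate covers the mouth but for the outlet: the half of the slot towards station +y.
- canister (a joint): Tip angle of the canister: 0 = upright on its rest block, grows as its top goes over towards station +y (the case), 2.75 rad = stop, mouth down over the case. Past about 2.0 rad it goes on by itself to the stop and stays, below 1.1 it falls back upright (friction 0.12 N m, weight moment up to 0.35 N m). Tipped past 2.5 rad, the pegs in it (up to 4) slide out one after another in 1 to 2 s.
- crank_grip (a point): Middle of the crank's grip: a black bar 16 mm thick, 64 mm long, along station x, 122 mm to station -x of the pivot and 70 mm off its axis; 28 mm of bar is free either side. The crank is part of the canister: its direction from the pivot, from station +y towards up, is 3.142 rad - tip angle, so it goes over the top. Can be pinched from above all the way, the bar turning between the fingers.
- dial (a joint): Angle of the dial cap on the canister, growing anticlockwise seen from above, -0.4 to 4.6 rad; turns with 0.06 N m and stays. An aluminium disc 124 mm across, 5 thick, with three round holes 120 degrees apart about 40 mm from its centre: over the outlet stands the 16 mm hole at 0 rad, the 34 mm hole at 2.094, the 46 mm hole at 4.189. Within 0.15 rad is centred.
- dial_grip (a point): On the dial cap's axis at the height to grip its knob, 257 mm above the bench when upright: a black bar 56 mm long, 14 wide, 26 high (from 16 mm below this point to 10 above), 7 mm clear of the disc. The bar's direction in the station's frame is dial - 2.094 rad anticlockwise from x, so it lies along station x when the 34 mm hole is at the outlet.
- outlet (a point): Point in the canister's mouth that the chosen hole must be over (40 mm from the centre line); it turns with the canister.
- case_floor (a point): Centre of the case's inner floor, 17 mm above the bench; axes as the station's. Inside: 140 mm (x) by 180 mm (y), 65 mm deep to the rim, walls 5 mm.
- lid (a joint): Angle of the case's lid: 0 = shut, 1.6 rad = wide open, just past upright at the far (+x) side. A spring (0.13 to 0.25 N m) keeps it open and throws it up again unless the ball catch in the middle of the front edge holds it: pressed near the free edge, it meets the catch at about 0.08 rad, gives way at 6 to 10 N, snaps shut and stays (below 0.02).
- lid_hinge (a point): Middle of the lid's hinge line (along station y), on its underside, at the case's far rim: station x = 75, y = 107, 83 mm above the bench. The lid is 186 mm wide (y), 150 mm from hinge to free edge, 8 mm thick. On its top, 126 mm from the hinge at mid-width, stands the staple (4 x 14 mm, 14 mm high).
- lid_edge (a point): Middle of the lid's free edge, on its top (outer) face.
- hasp (a joint): Angle of the hasp: 0 = flat on the shut lid with the staple through its slot; it starts at 1.8 to 2.25 rad, up and leaning out towards the robot (stop at 2.3). It stays where it is left (0.025 N m).
- hasp_hinge (a point): Middle of the hasp's hinge line (along station y) at the case's near side: station x = -79, y = 107, 92.5 mm above the bench. The hasp is a steel strap 66 mm long from this line, 30 mm wide, 4 mm thick; shut, it points to station +x.
- hasp_tip (a point): Middle of the hasp's free end.
- peg1: a plain waxed beech peg, 18 mm square and 84 mm long with domed ends, about 20 g; origin at its centre, its own x axis along its length. Starts standing in the canister; may be absent.
- peg2: a plain waxed beech peg, 18 mm square and 84 mm long with domed ends, about 20 g; origin at its centre, its own x axis along its length. Starts standing in the canister; may be absent.
- peg3: a plain waxed beech peg, 18 mm square and 84 mm long with domed ends, about 20 g; origin at its centre, its own x axis along its length. Starts standing in the canister; may be absent.
- peg4: a plain waxed beech peg, 18 mm square and 84 mm long with domed ends, about 20 g; origin at its centre, its own x axis along its length. Starts standing in the canister; may be absent.
- stray1: a plain waxed beech peg, 18 mm square and 84 mm long with domed ends, about 20 g; origin at its centre, its own x axis along its length. Starts lying on the bench to the left of the station; may be absent.
- stray2: a plain waxed beech peg, 18 mm square and 84 mm long with domed ends, about 20 g; origin at its centre, its own x axis along its length. Starts lying on the bench to the left of the station; may be absent.
- stray3: a plain waxed beech peg, 18 mm square and 84 mm long with domed ends, about 20 g; origin at its centre, its own x axis along its length. Starts lying on the bench to the left of the station; may be absent.
- glue: bystander: a glue bottle, 60 mm in diameter and 170 mm high, origin under its centre.
- hammer: bystander: a hammer lying on the bench, origin under it, x along its handle.
- cup: bystander: a white cup, 76 mm in diameter and 90 mm high, origin under its centre.
Mind the look-alikes: they are no part of the job. What is shaped like the stray1 but blue or green is not meant.

How it is judged:
On the way, in this order (a step that is already met when the one before it is completed fails the run):
1. the 34 mm hole is over the outlet (dial within 0.17 rad of 2.094), the canister upright (value of joint dial between 1.924 and 2.264 rad and value of joint canister below 0.15 rad), for 0.2 s.
2. the canister is tipped over by more than 2.2 rad with the 34 mm hole still over the outlet (value of joint dial between 1.924 and 2.264 rad and value of joint canister above 2.2 rad), for 0.2 s.
3. every peg is in the case and the canister upright again, the lid still open (x of peg1 in the frame of case_floor between -0.068 and 0.068 m and y of peg1 in the frame of case_floor between -0.088 and 0.088 m and z of peg1 in the frame of case_floor between -0.005 and 0.08 m and x of peg2 in the frame of case_floor between -0.068 and 0.068 m and y of peg2 in the frame of case_floor between -0.088 and 0.088 m and z of peg2 in the frame of case_floor between -0.005 and 0.08 m and x of peg3 in the frame of case_floor between -0.068 and 0.068 m and y of peg3 in the frame of case_floor between -0.088 and 0.088 m and z of peg3 in the frame of case_floor between -0.005 and 0.08 m and x of peg4 in the frame of case_floor between -0.068 and 0.068 m and y of peg4 in the frame of case_floor between -0.088 and 0.088 m and z of peg4 in the frame of case_floor between -0.005 and 0.08 m and x of stray1 in the frame of case_floor between -0.068 and 0.068 m and y of stray1 in the frame of case_floor between -0.088 and 0.088 m and z of stray1 in the frame of case_floor between -0.005 and 0.08 m and x of stray2 in the frame of case_floor between -0.068 and 0.068 m and y of stray2 in the frame of case_floor between -0.088 and 0.088 m and z of stray2 in the frame of case_floor between -0.005 and 0.08 m and x of stray3 in the frame of case_floor between -0.068 and 0.068 m and y of stray3 in the frame of case_floor between -0.088 and 0.088 m and z of stray3 in the frame of case_floor between -0.005 and 0.08 m and value of joint canister below 0.15 rad and value of joint lid above 0.3 rad), for 0.1 s.
4. the lid is clicked shut (under 0.03 rad) on all the pegs, the hasp still off it (x of peg1 in the frame of case_floor between -0.068 and 0.068 m and y of peg1 in the frame of case_floor between -0.088 and 0.088 m and z of peg1 in the frame of case_floor between -0.005 and 0.058 m and x of peg2 in the frame of case_floor between -0.068 and 0.068 m and y of peg2 in the frame of case_floor between -0.088 and 0.088 m and z of peg2 in the frame of case_floor between -0.005 and 0.058 m and x of peg3 in the frame of case_floor between -0.068 and 0.068 m and y of peg3 in the frame of case_floor between -0.088 and 0.088 m and z of peg3 in the frame of case_floor between -0.005 and 0.058 m and x of peg4 in the frame of case_floor between -0.068 and 0.068 m and y of peg4 in the frame of case_floor between -0.088 and 0.088 m and z of peg4 in the frame of case_floor between -0.005 and 0.058 m and x of stray1 in the frame of case_floor between -0.068 and 0.068 m and y of stray1 in the frame of case_floor between -0.088 and 0.088 m and z of stray1 in the frame of case_floor between -0.005 and 0.058 m and x of stray2 in the frame of case_floor between -0.068 and 0.068 m and y of stray2 in the frame of case_floor between -0.088 and 0.088 m and z of stray2 in the frame of case_floor between -0.005 and 0.058 m and x of stray3 in the frame of case_floor between -0.068 and 0.068 m and y of stray3 in the frame of case_floor between -0.088 and 0.088 m and z of stray3 in the frame of case_floor between -0.005 and 0.058 m and value of joint lid below 0.03 rad and value of joint hasp above 0.6 rad), for 0.2 s.
5. the hasp lies on the shut lid (under 0.1 rad) (value of joint lid below 0.03 rad and value of joint hasp below 0.1 rad), for 0.2 s.
At the end, for the whole second after the job is handed in: every peg lies at rest inside the case (its centre within 68 mm in x and 88 mm in y of the middle of the case floor and less than 58 mm above it), the lid is clicked shut (under 0.03 rad), the hasp lies on it (under 0.1 rad) and the canister is upright (under 0.12 rad) (all of step 5 and x of peg1 in the frame of case_floor between -0.068 and 0.068 m and y of peg1 in the frame of case_floor between -0.088 and 0.088 m and z of peg1 in the frame of case_floor between -0.005 and 0.058 m and x of peg2 in the frame of case_floor between -0.068 and 0.068 m and y of peg2 in the frame of case_floor between -0.088 and 0.088 m and z of peg2 in the frame of case_floor between -0.005 and 0.058 m and x of peg3 in the frame of case_floor between -0.068 and 0.068 m and y of peg3 in the frame of case_floor between -0.088 and 0.088 m and z of peg3 in the frame of case_floor between -0.005 and 0.058 m and x of peg4 in the frame of case_floor between -0.068 and 0.068 m and y of peg4 in the frame of case_floor between -0.088 and 0.088 m and z of peg4 in the frame of case_floor between -0.005 and 0.058 m and x of stray1 in the frame of case_floor between -0.068 and 0.068 m and y of stray1 in the frame of case_floor between -0.088 and 0.088 m and z of stray1 in the frame of case_floor between -0.005 and 0.058 m and x of stray2 in the frame of case_floor between -0.068 and 0.068 m and y of stray2 in the frame of case_floor between -0.088 and 0.088 m and z of stray2 in the frame of case_floor between -0.005 and 0.058 m and x of stray3 in the frame of case_floor between -0.068 and 0.068 m and y of stray3 in the frame of case_floor between -0.088 and 0.088 m and z of stray3 in the frame of case_floor between -0.005 and 0.058 m and value of joint canister below 0.12 rad and linear speed of each of peg1, peg2, peg3, peg4, stray1, stray2, stray3 below 0.03 m/s); the robot touches nothing.
It fails at once if the canister is tipped (over 1.2 rad) while the 34 mm hole is not over the outlet (more than 0.3 rad off) (value of joint canister above 1.2 rad and (value of joint dial below 1.794 rad or value of joint dial above 2.394 rad)).
It fails at once if the glue is displaced by more than 30 mm (distance of glue from where it was at the start of the episode above 0.03 m).
It fails at once if the hammer is displaced by more than 30 mm (distance of hammer from where it was at the start of the episode above 0.03 m).
It fails at once if the cup is displaced by more than 30 mm (distance of cup from where it was at the start of the episode above 0.03 m).
Of peg1, peg2, peg3, peg4 only 2 to 4 are there at a start; the rules pass over those that are not, and their reading is None.
Of stray1, stray2, stray3 only 2 to 3 are there at a start; the rules pass over those that are not, and their reading is None.
At some moment in a run one of stray1, stray2, stray3 may be knocked a few centimetres aside while the robot is not near it.
Once in a run the grip may slacken for a moment while it holds something.
It also fails if it takes over 210 s, if anything falls off the work surface, if the arm or the gripper's body presses on something with over 40 N, if the wrist force passes 120 N, or if a joint passes its speed limit or range.

## Working session

There is one attempt and no reset: what is moved stays moved. The work goes in short steps, Python scripts to look and compute and a shell command to move; the robot and the scene stay as the last step left them, time stands still between calls to the robot, and variables do not carry over. Pictures are saved under pics/ and viewed, about 12 in all and at most 16, crops included, and the job is handed in when it is done.

```bash
ls; mkdir -p pics; python3 - <<'E'
from rig import get_obs, imaging, robot
import cv2, numpy as np
o=get_obs(); print({k:np.round(v,3) for k,v in o.items()})
ims=[]
for c in ("scene","top"):
    im=imaging.camera(c); ims.append(im); p=imaging.camera_params(c); print(c,{k:np.round(v,3).tolist() for k,v in p.items()})
    cv2.imwrite(f"pics/{c}0.png",cv2.resize(im[:,:,::-1],(800,600),interpolation=cv2.INTER_CUBIC))
    for t in ["pivot","crank_grip","dial_grip","outlet","case_floor","lid_hinge","lid_edge","hasp_hinge","hasp_tip","stray1","glue","hammer","cup"]:
        r=imaging.tip_of(c,t); print(t,[(np.round(d["pixel"]).tolist(),round(d["confidence"],2)) for d in r[:5]])
E
```

```text
pics
{'time': np.float64(0.0), 'q': array([-1.494,  0.528,  1.434, -0.   ,  1.181, -0.178]), 'joint_velocities': array([-0.   , -0.   ,  0.   ,  0.001, -0.001,  0.001]), 'joint_torque': array([-2.0000e-03, -4.4004e+01, -1.7659e+01,  6.3000e-02,  5.8000e-02,
       -0.0000e+00]), 'position': array([ 0.157, -0.604,  0.222]), 'tool_rot': array([ 0.701,  0.091, -0.701,  0.089]), 'ft_force': array([-0.2  , -0.095,  0.29 ]), 'moment': array([-0.002,  0.005, -0.044]), 'grip_width': np.float64(0.087)}
scene {'camera_matrix': [[485.137, 0.0, 249.282], [0.0, 485.137, 190.677], [0.0, 0.0, 1.0]], 'xyz': [0.989, 0.704, 1.145], 'rotation': [0.276, 0.889, -0.346, -0.112]}
pivot [([206.0, 181.0], 0.88)]
crank_grip [([224.0, 151.0], 0.89), ([200.0, 208.0], 0.61)]
dial_grip [([189.0, 147.0], 0.62), ([252.0, 209.0], 0.52)]
outlet [([202.0, 166.0], 0.87)]
case_floor [([231.0, 244.0], 0.57)]
lid_hinge [([207.0, 238.0], 0.79)]
lid_edge [([201.0, 209.0], 0.62)]
hasp_hinge [([253.0, 210.0], 0.82)]
hasp_tip [([255.0, 193.0], 0.73), ([342.0, 329.0], 0.31)]
stray1 [([346.0, 328.0], 0.8), ([346.0, 276.0], 0.7),
[... 440 characters left out ...]
 154.0], 0.81)]
crank_grip [([308.0, 188.0], 0.92), ([150.0, 194.0], 0.54)]
dial_grip [([314.0, 150.0], 0.75)]
outlet [([298.0, 150.0], 0.84)]
case_floor [([250.0, 163.0], 0.8), ([375.0, 191.0], 0.7), ([308.0, 190.0], 0.68)]
lid_hinge [([251.0, 143.0], 0.65)]
lid_edge [([253.0, 131.0], 0.8)]
hasp_hinge [([258.0, 186.0], 0.79)]
hasp_tip [([311.0, 190.0], 0.73), ([298.0, 149.0], 0.67), ([261.0, 188.0], 0.58), ([252.0, 144.0], 0.43), ([150.0, 137.0], 0.43)]
stray1 [([210.0, 222.0], 0.66), ([188.0, 192.0], 0.61), ([183.0, 131.0], 0.56), ([148.0, 195.0], 0.47), ([176.0, 224.0], 0.46)]
glue [([372.0, 192.0], 0.9)]
hammer [([363.0, 144.0], 0.56)]
cup [([376.0, 191.0], 0.65), ([150.0, 138.0], 0.62)]
```

View pics/top0.png

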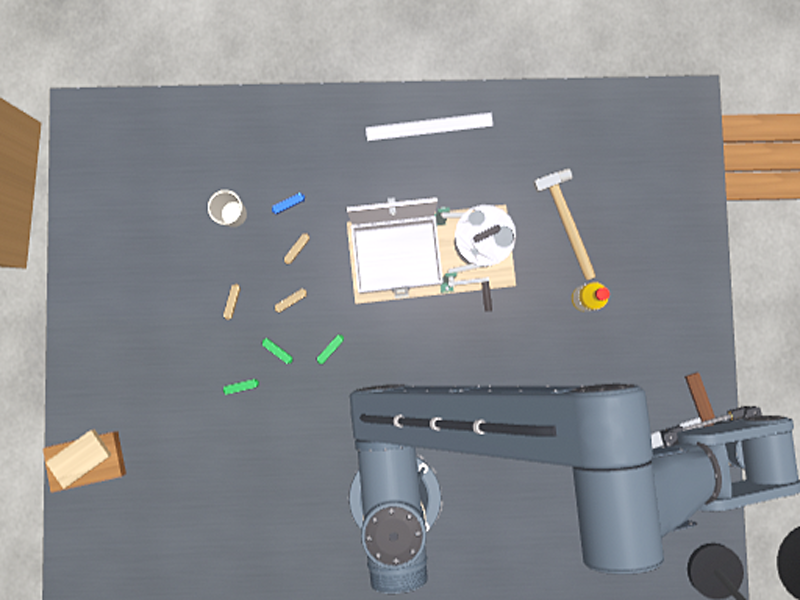

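View pics/scene0.png

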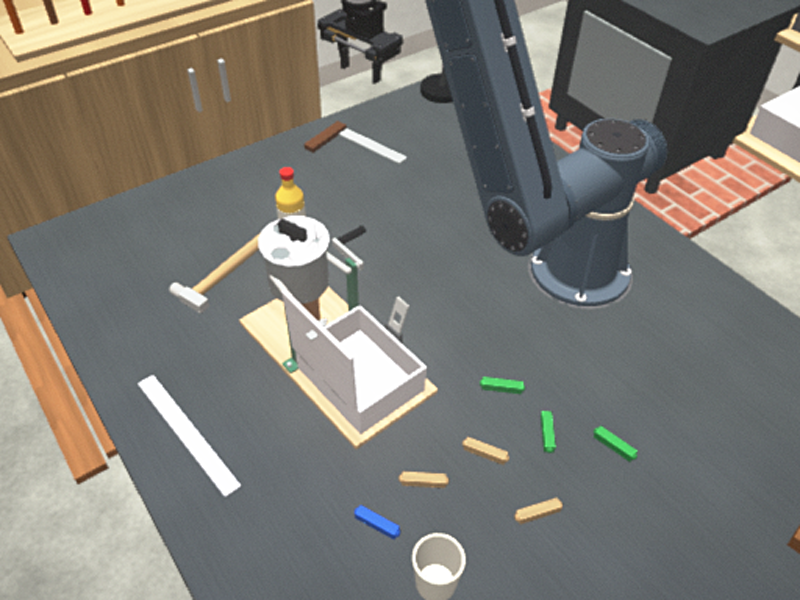

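The top view shows the station near the middle, with wooden strays at (297,248), (231,301) and (291,299). The green and blue look-alikes, cup, glue and hammer are all clear of it. Next I'll fit the station pose.

```bash
cat > h.py <<'E'
from rig import get_obs, imaging, robot
import cv2, numpy as np
from scipy.spatial.transform import Rotation as R
from scipy.optimize import least_squares
def proj(P,c):
    p=imaging.camera_params(c); K=np.array(p["camera_matrix"])
    q=R.from_quat(p["rotation"]) if np.size(p["rotation"])==4 else R.from_matrix(p["rotation"])
    v=q.inv().apply(np.atleast_2d(P)-np.array(p["xyz"]))
    if c=="wrist":
        r=np.hypot(v[:,0],v[:,1])+1e-12; th=np.arctan2(r,v[:,2]); s=th/r
        return np.c_[K[0,0]*v[:,0]*s+K[0,2],K[1,1]*v[:,1]*s+K[1,2]]
    u=v@K.T; return u[:,:2]/u[:,2:]
def ray(px,c):
    p=imaging.camera_params(c); K=np.array(p["camera_matrix"]); q=R.from_quat(p["rotation"])
    d=np.array([(px[0]-K[0,2])/K[0,0],(px[1]-K[1,2])/K[1,1],1.])
    if c=="wrist":
        r=np.hypot(d[0],d[1])+1e-12; d=np.array([d[0]/r*np.sin(r),d[1]/r*np.sin(r),np.cos(r)])
    return np.array(p["xyz"]),q.apply(d)
def atz(px,c,z):
    o,d=ray(px,c); return o+d*(z-o[2])/d[2]
def st(s,P):  # station -> world, s=(x,y,yaw)
    c,n=np.cos(s[2]),np.sin(s[2]); P=np.atleast_2d(P)
    return np.c_[s[0]+c*P[:,0]-n*P[:,1], s[1]+n*P[:,0]+c*P[:,1], P[:,2]]
PT=dict(pivot=(0,0,.175),crank_grip=(-.122,-.07,.175),dial_grip=(0,-.075,.257),outlet=(0,-.035,.225),case_floor=(0,.107,.017),lid_hinge=(.075,.107,.083),hasp_hinge=(-.079,.107,.0925))
def togo(P,yaw,down=True):
    """shift (mm, tool axes) and turn needed: TCP to P, tool x down, tool y at world angle yaw (mod pi)"""
    o=get_obs(); T=R.from_quat(o["tool_rot"]); d=T.inv().apply(np.array(P)-o["position"])*1e3
    best=None
    for k in (0,np.pi):
        y=np.array([np.cos(yaw+k),np.sin(yaw+k),0]); x=np.array([0,0,-1.])
        W=R.from_matrix(np.c_[x,y,np.cross(x,y)]); w=(T.inv()*W).as_rotvec(degrees=True)
        if best is None or np.linalg.norm(w)<np.linalg.norm(best): best=w
    print("shift",np.round(d,1).tolist(),"turn",np.round(best,1).tolist(),"q6",round(float(o["q"][5]),2),"t",round(float(o["time"]),2))
E
python3 - <<'E'
from h import *
obs=[]
for c in ("scene","top"):
    imaging.camera(c)
    for n,P in PT.items():
        r=imaging.tip_of(c,n)
        if r and r[0]["confidence"]>.5: obs.append((c,n,np.array(r[0]["pixel"])))
def f(s): return np.concatenate([(proj(st(s,PT[n]),c)[0]-px) for c,n,px in obs])
r=least_squares(f,[.5,-.15,0.05],loss="soft_l1"); print(r.x)
for (c,n,_),e in zip(obs,f(r.x).reshape(-1,2)): print(c,n,np.round(e,1))
s=r.x; np.save("s.npy",s)
# strays
im=imaging.camera("top"); hsv=cv2.cvtColor(im,cv2.COLOR_RGB2HSV)
for n in ("stray1",):
    for d in imaging.cut_out("top",n):
        m=d["pixels"]; ys,xs=np.nonzero(m); (cx,cy),_,_=cv2.minAreaRect(np.c_[xs,ys].astype(np.float32))
        pc=np.c_[xs,ys]-[xs.mean(),ys.mean()]; v=np.linalg.svd(pc,full_matrices=False)[2][0]
        a=atz((cx,cy),"top",.018); b=atz((cx+10*v[0],cy+10*v[1]),"top",.018)-a
        print("stray",np.round(a,3),"dir",round(float(np.arctan2(b[1],b[0])),2),len(xs),round(d["confidence"],2),"hsv",np.median(hsv[m],0))
for d in imaging.cut_out("top","dial_grip")[:1]+imaging.cut_out("top","dial")[:1]: print(d["box"])
for n,z in (("cup",0),("glue",0),("hammer",0)):
    for d in imaging.cut_out("top",n)[:2]: print(n,atz(d["box"][:2],"top",.05).round(3),d["confidence"])
cv2.imwrite("pics/c1.png",cv2.resize(im[110:215,215:395,::-1],None,fx=4.4,fy=4.4,interpolation=cv2.INTER_CUBIC))
E
```

```text
[ 0.55676633 -0.1225187   0.06774614]
scene pivot [-0.4 -0.4]
scene crank_grip [-0.5  1.9]
scene dial_grip [-1.7 -0. ]
scene outlet [-2.4 -2.4]
scene case_floor [20.3 18.7]
scene lid_hinge [-1.5 -4.4]
scene hasp_hinge [-1.   0.2]
top pivot [-2.   1.3]
top crank_grip [2.1 1.8]
top dial_grip [-4.2  0.2]
top outlet [-0.7  1.5]
top case_floor [2.2 0.9]
top lid_hinge [-1.  -0.9]
top hasp_hinge [-1.2  0.7]
stray [0.45  0.229 0.018] dir 2.09 101 0.53 hsv [ 19.  78. 226.]
stray [0.45  0.363 0.018] dir 2.83 82 0.49 hsv [ 19.  78. 228.]
stray [ 0.591 -0.226  0.018] dir 2.41 900 0.48 hsv [126.   1. 255.]
stray [0.336 0.261 0.018] dir -2.26 104 0.41 hsv [ 69. 148. 221.]
stray [ 0.554 -0.097  0.018] dir -1.59 6064 0.28 hsv [111.  10. 255.]
[311.9, 151.3, 34.7, 38.8]
[307.6, 149.6, 34.9, 40.1]
cup [0.656 0.365 0.05 ] 0.97
glue [ 0.447 -0.456  0.05 ] 0.91
hammer [ 0.599 -0.392  0.05 ] 0.88
```

View pics/c1.png

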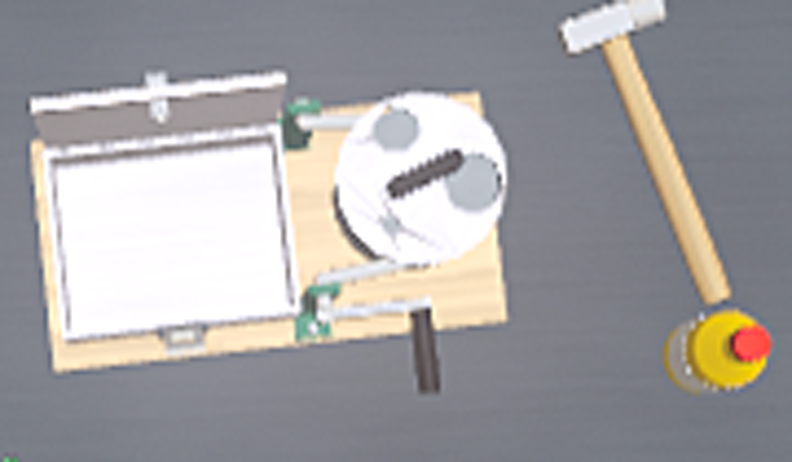

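```bash
python3 - <<'E'
from h import *
s=np.load("s.npy"); k=st(s,PT["dial_grip"])[0]; print(k)
togo([k[0],k[1],.38],0.42)
print(R.from_quat(get_obs()["tool_rot"]).as_matrix().round(2))
E
```

```text
[ 0.56184341 -0.19734666  0.257     ]
shift [-157.4, -292.4, -493.9] turn [80.5, 0.0, 0.0] q6 -0.18 t 2.55
[[-0.    0.25 -0.97]
 [ 0.   -0.97 -0.25]
 [-1.   -0.    0.  ]]
```

```bash
python3 -m inch '[[87,[-20,0,0],[-10.5,0,0]],[87,[-20,0,0],[-10.5,0,0]],[87,[-20,0,0],[-10.5,0,0]],[87,[-20,0,0],[-10.5,0,0]],[87,[-20,0,0],[-10.5,0,0]],[87,[-20,0,0],[-10.5,0,0]],[87,[-20,0,0],[-10.5,0,0]],[87,[-20,0,0],[-10.5,0,0]],[87,[0,0,0],[-10.5,0,0]],[87,[0,0,0],[-5,0,0]]]' 20; python3 - <<'E'
from h import *
togo([.562,-.197,.38],0.42)
E
```

```text
time: 3.8
position: [0.1575, -0.6041, 0.3874]
tool_rot: [0.372, 0.602, -0.371, 0.601]
ft_force: [-0.2, 0.1, -1.0]
grip_width: 0.0873
shift [8.1, 544.0, -182.8] turn [2.5, -0.1, -0.0] q6 -1.96 t 3.8
```

```bash
python3 -m inch '[[87,[0,54,-18],[0.2,0,0]],[87,[1,54,-18],[0.2,0,0]],[87,[1,54,-18],[0.2,0,0]],[87,[1,54,-18],[0.2,0,0]],[87,[1,54,-18],[0.2,0,0]],[87,[1,54,-18],[0.2,0,0]],[87,[1,54,-18],[0.2,0,0]],[87,[1,54,-18],[0.2,0,0]],[87,[1,54,-18],[0.2,0,0]],[87,[1,50,-18],[0.2,0,0]],[87,[0,0,0],[0,0,0]]]'; python3 - <<'E'
from h import *
s=np.load("s.npy")
togo([.562,-.197,.38],0.42)
im=imaging.camera("wrist"); p=imaging.camera_params("wrist"); print(p)
for n in ("dial_grip","outlet","pivot","crank_grip"):
    for d in imaging.tip_of("wrist",n)[:1]:
        print(n,d["pixel"],d["confidence"],"pred",proj(st(s,PT[n]),"wrist")[0].round(1), "world",atz(d["pixel"],"wrist",PT[n][2]).round(4),st(s,PT[n])[0].round(4))
for n in ("dial_grip","dial"):
  for d in imaging.cut_out("wrist",n)[:1]: print(n,d["box"],d["confidence"])
cv2.imwrite("pics/w1.png",cv2.resize(im[:,:,::-1],(800,600),interpolation=cv2.INTER_CUBIC))
E
```

```text
time: 5.18
position: [0.575, -0.1993, 0.3783]
tool_rot: [0.383, 0.593, -0.383, 0.596]
ft_force: [-0.4, -1.1, -1.0]
grip_width: 0.087
shift [-1.7, -10.9, -7.5] turn [0.3, 0.2, -0.1] q6 -0.94 t 5.17
{'camera_matrix': array([[297.31863964,   0.        , 253.13474898],
       [  0.        , 297.31863964, 190.44614122],
       [  0.        ,   0.        ,   1.        ]]), 'xyz': array([ 0.54399911, -0.13510712,  0.54062092]), 'rotation': array([0.96906489, 0.20887029, 0.02803508, 0.12845416])}
dial_grip [241.6, 181.3] 0.92 pred [244.7 177.3] world [ 0.5607 -0.2023  0.257 ] [ 0.5618 -0.1973  0.257 ]
outlet [255.2, 135.5] 0.7 pred [259.1 135.7] world [ 0.5552 -0.1589  0.225 ] [ 0.5591 -0.1574  0.225 ]
pivot [269.7, 109.2] 0.77 pred [268.6 105.6] world [ 0.5599 -0.126   0.175 ] [ 0.5568 -0.1225  0.175 ]
crank_grip [158.4, 131.2] 0.75 pred [158.4 126.8] world [ 0.4418 -0.2059  0.175 ] [ 0.4398 -0.2006  0.175 ]
dial_grip [244.4, 174.3, 112.2, 113.0] 0.68
dial [243.4, 172.5, 118.0, 113.2] 0.72
```

View pics/w1.png

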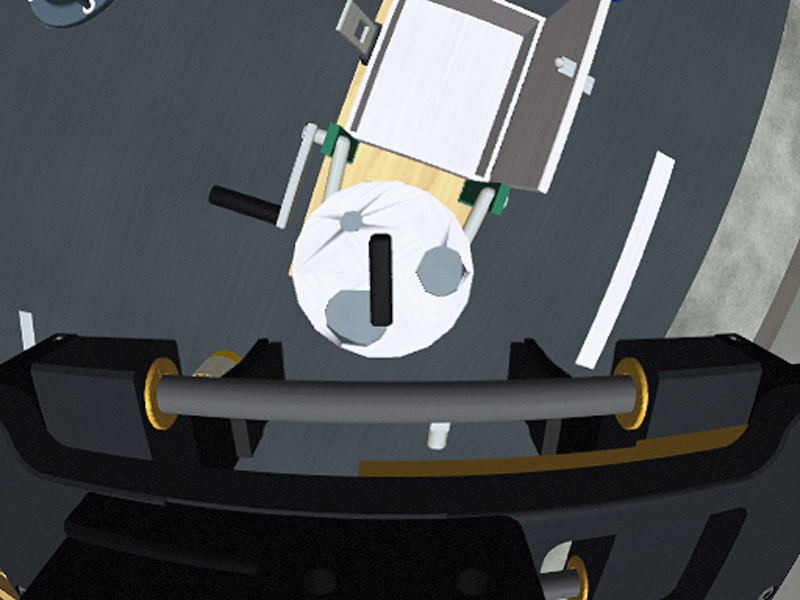

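```bash
python3 - <<'E'
from h import *
s=np.load("s.npy"); obs=[]
def add(c):
    for n,P in PT.items():
        if n=="case_floor" and c=="scene": continue
        for r in imaging.tip_of(c,n)[:1]:
            if r["confidence"]>.5: obs.append((c,n,np.array(r["pixel"])))
for c in ("scene","top","wrist"):
    add(c)
print([(c,n) for c,n,p in obs if c=="wrist"])
def f(s): return np.concatenate([(proj(st(s,PT[n]),c)[0]-px) for c,n,px in obs])
r=least_squares(f,s,loss="soft_l1"); print(r.x); np.save("s.npy",r.x)
for (c,n,_),e in zip(obs,f(r.x).reshape(-1,2)): 
    if c=="wrist": print(n,e.round(1))
k=st(r.x,PT["dial_grip"])[0]; print(k); togo([k[0],k[1],.240],.42); togo([.561,-.2005,.240],0.42)
E
```

```text
[('wrist', 'pivot'), ('wrist', 'crank_grip'), ('wrist', 'dial_grip'), ('wrist', 'outlet'), ('wrist', 'case_floor'), ('wrist', 'lid_hinge'), ('wrist', 'hasp_hinge')]
[ 0.55574152 -0.12445232  0.08433904]
pivot [-3.4 -2.2]
crank_grip [-1.7 -1.1]
dial_grip [ 2.6 -2.8]
outlet [2.1 1.7]
case_floor [-0.2  1.3]
lid_hinge [0.7 1.4]
hasp_hinge [-3.4 -0.6]
[ 0.56205945 -0.19918574  0.257     ]
shift [138.7, -8.9, -8.0] turn [-0.0, 0.2, -0.1] q6 -0.94 t 6.53
shift [138.7, -10.4, -7.3] turn [-0.0, 0.2, -0.1] q6 -0.94 t 6.53
```

```bash
python3 -m inch '[[60,[50,-9.5,-7.5],[0,0,0]],[60,[50,0,0],[0,0,0]],[60,[30,0,0],[0,0,0]],[60,[8,0,0],[0,0,0]],[10,[0,0,0],[0,0,0]],[10,[0,0,0],[0,0,0]],[10,[0,0,0],[0,0,0]]]' 20; python3 - <<'E'
from h import *
k=st(np.load("s.npy"),PT["dial_grip"])[0];togo([k[0],k[1],.240],1.647)
E
```

```text
time: 7.4
position: [0.5655, -0.2021, 0.2426]
tool_rot: [0.385, 0.587, -0.385, 0.599]
ft_force: [-0.6, 0.6, -0.2]
grip_width: 0.038
shift [2.5, -2.0, -4.1] turn [-70.3, 1.0, 0.0] q6 -0.95 t 7.4
```

```bash
python3 -m inch '[[10,[1,-1,-3],[0,0,0]],[10,[0,0,0],[0,0,0]],[10,[0,0,0],[0,0,0]]]' 25; python3 - <<'E'
from h import *
k=st(np.load("s.npy"),PT["dial_grip"])[0];togo([k[0],k[1],.240],1.647)
E
```

```text
time: 7.78
position: [0.5652, -0.1996, 0.2434]
tool_rot: [0.386, 0.585, -0.384, 0.601]
ft_force: [4.1, 1.2, -2.6]
grip_width: 0.0138
shift [3.4, -2.7, -1.7] turn [-70.3, 1.4, -0.1] q6 -0.95 t 7.78
```

```bash
python3 -m inch '[[10,[0,0,0],[-10.5,0,0]],[10,[0,0,0],[-10.5,0,0]],[10,[0,0,0],[-10.5,0,0]],[10,[0,0,0],[-10.5,0,0]],[10,[0,0,0],[-10.5,0,0]],[10,[0,0,0],[-10.5,0,0]],[10,[0,0,0],[-9,0,0]],[10,[0,0,0],[0,0,0]]]' 25; python3 - <<'E'
from h import *
k=st(np.load("s.npy"),PT["dial_grip"])[0];togo([k[0],k[1],.240],1.647)
E
```

```text
time: 8.78
position: [0.5664, -0.1974, 0.2434]
tool_rot: [-0.051, 0.698, 0.046, 0.713]
ft_force: [0.6, -0.5, -0.9]
grip_width: 0.0137
shift [3.3, -1.1, -4.6] turn [3.4, 1.2, 0.5] q6 -2.23 t 8.78
```

```bash
python3 -m inch '[[10,[0,0,0],[3.5,-1,-0.5]],[10,[0,0,0],[0,0,0]],[50,[0,0,0],[0,0,0]],[50,[0,0,0],[0,0,0]],[50,[0,0,0],[0,0,0]],[50,[-40,0,0],[0,0,0]],[50,[-60,0,0],[0,0,0]],[50,[-40,0,0],[0,0,0]],[87,[0,0,0],[0,0,0]]]' 25; python3 - <<'E'
from h import *
s=np.load("s.npy"); obs=[]
im=imaging.camera("wrist")
for n,P in PT.items():
    for r in imaging.tip_of("wrist",n)[:1]:
        print(n,round(r["confidence"],2),"err",(atz(r["pixel"],"wrist",P[2])-st(s,P)[0]).round(4))
cv2.imwrite("pics/w2.png",cv2.resize(im[:,:,::-1],(800,600),interpolation=cv2.INTER_CUBIC))
togo(st(s,(-.122,-.07,.3))[0],s[2]+np.pi/2)
E
```

```text
time: 9.9
position: [0.5599, -0.1962, 0.3861]
tool_rot: [-0.029, 0.695, 0.019, 0.718]
ft_force: [-0.4, 0.9, -0.3]
grip_width: 0.0543
pivot 0.74 err [-0.0017  0.0064  0.    ]
crank_grip 0.55 err [0.0007 0.0063 0.    ]
dial_grip 0.71 err [0.0018 0.1216 0.    ]
outlet 0.87 err [-0.0033  0.0043 -0.    ]
case_floor 0.81 err [-0.006   0.0102  0.    ]
lid_hinge 0.68 err [-0.0105  0.0007  0.    ]
hasp_hinge 0.78 err [-0.0057  0.0074  0.    ]
shift [77.7, -0.7, -120.2] turn [-0.9, 1.4, 0.5] q6 -2.17 t 10.3
```

View pics/w2.png

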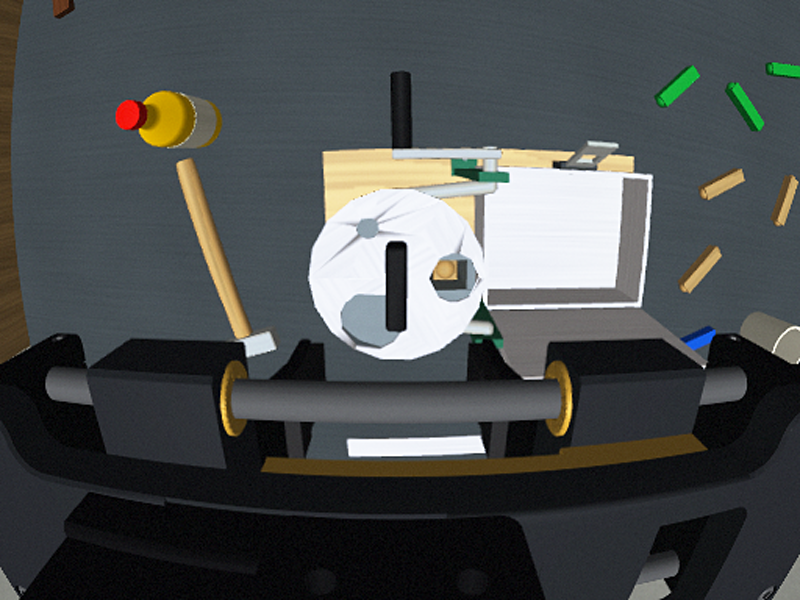

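The 34 mm hole (455,275) is over the outlet, and a peg shows beneath it. The knob bar is parallel to the crank grip. I'll refit the station now, anchored on where the knob was actually gripped.

```bash
python3 - <<'E'
from h import *
s=np.load("s.npy"); obs=[]
for c in ("scene","top","wrist"):
    imaging.camera(c)
    for n,P in PT.items():
        if n in("case_floor","dial_grip"): continue
        for r in imaging.tip_of(c,n)[:1]:
            if r["confidence"]>.5 and np.linalg.norm(proj(st(s,P),c)[0]-r["pixel"])<12: obs.append((c,n,np.array(r["pixel"])))
def f(s): return np.concatenate([(proj(st(s,PT[n]),c)[0]-px) for c,n,px in obs]+[(st(s,PT["dial_grip"])[0][:2]-[.565,-.1975])*1500])
r=least_squares(f,s,loss="soft_l1"); print(len(obs),r.x,f(r.x)[-2:]/1500)
a=[atz(np.array(p)*.64,"top",.012) for p in ((356,303),(516,287))]; d=a[0]-a[1]; print("yaw edge",np.arctan2(-d[0],d[1]))
np.save("s.npy",r.x); s=r.x
for z in (.3,.158): togo(st(s,(-.122,-.07,z))[0],s[2]+np.pi/2)
E
```

```text
13 [ 0.55811638 -0.12213411  0.09051018] [-0.00010462  0.00067288]
yaw edge 0.07670457667157335
shift [79.0, 1.2, -117.9] turn [-1.3, 1.5, 0.6] q6 -2.17 t 11.2
shift [221.0, 2.6, -121.6] turn [-1.3, 1.5, 0.6] q6 -2.17 t 11.2
```

```bash
python3 -m inch '[[70,[0,2,-60],[-1,1.5,0.5]],[70,[20,0,-58],[0,0,0]],[70,[50,0,0],[0,0,0]],[70,[0,0,0],[0,0,0]]]' 25; python3 - <<'E'
from h import *
s=np.load("s.npy"); imaging.camera("wrist")
for n in ("crank_grip",):
    for r in imaging.tip_of("wrist",n)[:2]: print(n,round(r["confidence"],2),"err",(atz(r["pixel"],"wrist",.175)-st(s,PT[n])[0]).round(4))
togo(st(s,(-.122,-.07,.158))[0],s[2]+np.pi/2)
E
```

```text
time: 11.7
position: [0.4385, -0.2036, 0.31]
tool_rot: [-0.032, 0.706, 0.029, 0.707]
ft_force: [1.0, -0.1, 0.1]
grip_width: 0.0706
crank_grip 0.85 err [0.0053 0.0001 0.    ]
shift [155.6, 4.3, 0.1] turn [-0.2, 0.5, 0.6] q6 -2.32 t 11.8
```

```bash
python3 -m inch '[[70,[60,4,3],[0,0.5,0.5]],[70,[55,0,0],[0,0,0]],[70,[32,0,0],[0,0,0]],[70,[5,0,0],[0,0,0]],[5,[0,0,0],[0,0,0]],[5,[0,0,0],[0,0,0]],[5,[0,0,0],[0,0,0]],[5,[0,0,0],[0,0,0]],[5,[0,0,0],[0,0,0]]]' 30; python3 - <<'E'
from h import *
s=np.load("s.npy")
togo(st(s,(-.122,-.07,.156))[0],s[2]+np.pi/2)
print(R.from_quat(get_obs()["tool_rot"]).as_matrix().round(2))
E
```

```text
time: 12.92
position: [0.4616, -0.2083, 0.1729]
tool_rot: [-0.037, 0.696, 0.025, 0.716]
ft_force: [4.0, 16.1, 0.9]
grip_width: 0.028
shift [16.3, 7.3, -18.6] turn [-0.1, 1.6, 1.1] q6 -2.31 t 12.93
[[ 0.03 -0.09  1.  ]
 [-0.02  1.    0.09]
 [-1.   -0.02  0.03]]
```

```bash
python3 -m inch '[[87,[0,0,0],[0,0,0]],[87,[0,0,0],[0,0,0]],[87,[0,0,0],[0,0,0]],[87,[-20,0,0],[0,-1.5,-1]],[87,[-40,0,-18],[0,0,0]],[87,[0,0,0],[0,0,0]]]' 30; python3 - <<'E'
from h import *
s=np.load("s.npy"); im=imaging.camera("wrist")
for n in ("crank_grip",):
    for r in imaging.tip_of("wrist",n)[:2]: print(n,r["pixel"],round(r["confidence"],2),"err",(atz(r["pixel"],"wrist",.175)-st(s,PT[n])[0]).round(4))
togo(st(s,(-.122,-.07,.158))[0],s[2]+np.pi/2)
print(R.from_quat(get_obs()["tool_rot"]).as_matrix().round(2),get_obs()["ft_force"],get_obs()["position"])
cv2.imwrite("pics/w3.png",cv2.resize(im[:,:,::-1],(800,600),interpolation=cv2.INTER_CUBIC))
E
```

```text
time: 13.68
position: [0.4409, -0.2096, 0.2337]
tool_rot: [-0.044, 0.686, 0.018, 0.726]
ft_force: [-0.3, 0.3, -0.4]
grip_width: 0.08
crank_grip [265.3, 204.8] 0.57 err [-0.0016  0.0029  0.    ]
shift [73.2, 8.3, -0.7] turn [-0.1, 3.0, 2.1] q6 -2.35 t 13.78
[[ 0.06 -0.09  0.99]
 [-0.03  1.    0.09]
 [-1.   -0.04  0.05]] [-0.20336052  0.76881257  0.10829314] [ 0.44037726 -0.20875442  0.23136394]
```

View pics/w3.png

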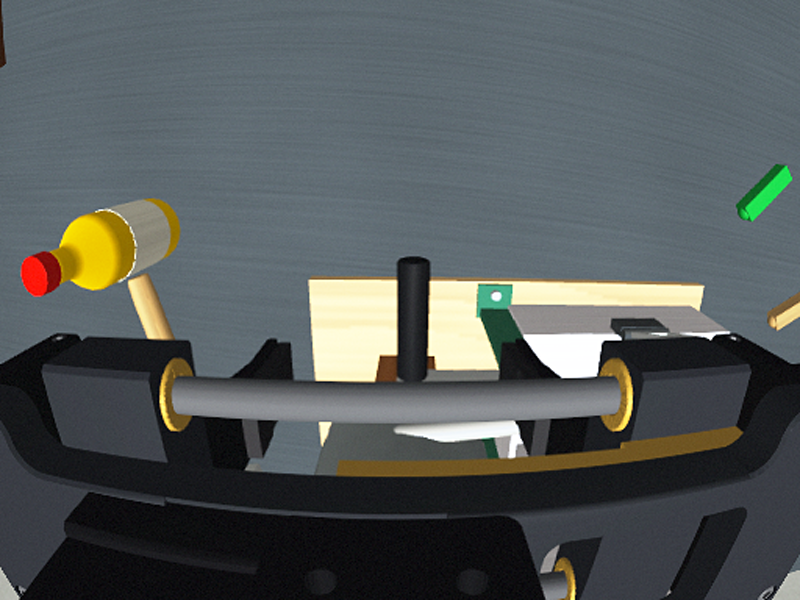

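```bash
python3 -m inch '[[80,[0,8,-1],[0,3,2]],[80,[0,0,0],[0,0,0]]]' 30; python3 - <<'E'
from h import *
s=np.load("s.npy")
togo(st(s,(-.122,-.07,.157))[0],s[2]+np.pi/2)
E
```

```text
time: 14.02
position: [0.4383, -0.2005, 0.2291]
tool_rot: [-0.031, 0.708, 0.032, 0.705]
ft_force: [-0.9, -0.6, -0.5]
grip_width: 0.0808
shift [72.0, -2.9, 4.7] turn [-0.1, -0.2, -0.1] q6 -2.32 t 14.03
```

```bash
python3 -m inch '[[80,[30,-1,1],[0,0,0]],[80,[25,0,0],[0,0,0]],[80,[12,0,0],[0,0,0]],[80,[4,0,0],[0,0,0]]]' 30; python3 - <<'E'
from h import *
s=np.load("s.npy")
togo(st(s,(-.122,-.07,.157))[0],s[2]+np.pi/2); print(get_obs()["ft_force"].round(1))
E
```

```text
time: 14.52
position: [0.4393, -0.2015, 0.154]
tool_rot: [-0.031, 0.708, 0.032, 0.705]
ft_force: [0.4, -0.4, 0.4]
grip_width: 0.0796
shift [-3.0, -1.7, 3.5] turn [-0.0, -0.2, -0.1] q6 -2.32 t 14.53
[ 0.4 -0.4  0.4]
```

```bash
python3 -m inch '[[5,[-3,0,0],[0,0,0]],[5,[0,0,0],[0,0,0]],[5,[0,0,0],[0,0,0]],[5,[0,0,0],[0,0,0]],[5,[0,0,0],[0,0,0]],[5,[0,0,0],[0,0,0]]]' 30; python3 - <<'E'
from h import *
s=np.load("s.npy")
togo(st(s,(-.122,-.07,.157))[0],s[2]+np.pi/2); print(get_obs()["ft_force"].round(1))
g=get_obs()["position"]; 
# arc displacements (mm) in (left,up) for tip steps
a=np.linspace(0,2.75,23); y=-70*np.cos(a); z=70*np.sin(a)
print([(round(float(p),1),round(float(q),1)) for p,q in zip(np.diff(y),np.diff(z))])
E
```

```text
time: 15.28
position: [0.4407, -0.2025, 0.1593]
tool_rot: [-0.032, 0.706, 0.031, 0.707]
ft_force: [0.1, -0.1, -0.1]
grip_width: 0.0279
shift [2.3, -0.6, 2.2] turn [-0.0, 0.0, 0.1] q6 -2.32 t 15.28
[ 0.1 -0.1 -0.1]
[(0.5, 8.7), (1.6, 8.6), (2.7, 8.3), (3.7, 7.9), (4.7, 7.4), (5.5, 6.8), (6.3, 6.0), (7.0, 5.2), (7.6, 4.3), (8.1, 3.3), (8.5, 2.2), (8.7, 1.2), (8.7, 0.1), (8.7, -1.0), (8.5, -2.1), (8.2, -3.1), (7.7, -4.1), (7.1, -5.1), (6.4, -5.9), (5.7, -6.7), (4.8, -7.3), (3.8, -7.9)]
```

```bash
python3 -m inch '[[5,[1,0,1],[0,0,0]],[5,[0,0,0],[0,0,0]],[5,[0,0,0],[0,0,0]]]' 30
```

```text
time: 15.65
position: [0.442, -0.2035, 0.1583]
tool_rot: [-0.033, 0.706, 0.03, 0.707]
ft_force: [-0.8, -1.1, 1.2]
grip_width: 0.0148
```

```bash
python3 -m inch '[[5,[-8.7,0.5,0],[0,0,0]],[5,[-8.6,1.6,0],[0,0,0]],[5,[-8.3,2.7,0],[0,0,0]],[5,[-7.9,3.7,0],[0,0,0]],[5,[-7.4,4.7,0],[0,0,0]],[5,[-6.8,5.5,0],[0,0,0]]]' 35; cat >> h.py <<'E'
def crank():
    s=np.load("s.npy"); o=get_obs(); T=R.from_quat(o["tool_rot"]); g=o["position"]-.019*T.apply([1,0,0])
    c,n=np.cos(s[2]),np.sin(s[2]); d=g-[s[0],s[1],.175]; p=np.array([c*d[0]+n*d[1],-n*d[0]+c*d[1],d[2]])
    a=np.arctan2(p[2],-p[1]); print("st",p.round(4),"r",np.hypot(p[1],p[2]).round(4),"tip",a.round(3),"F",o["ft_force"].round(1),"w",round(float(o["grip_width"]),4),"t",round(float(o["time"]),2))
    print(T.as_matrix().round(2).tolist())
    aa=a+.125*np.arange(9); y=-70*np.cos(aa); z=70*np.sin(aa)
    y[0]=p[1]*1e3; z[0]=p[2]*1e3
    print([[round(-float(q),1),round(float(w),1)] for w,q in zip(np.diff(y),np.diff(z))])
E
python3 -c "from h import *; crank()"
```

```text
time: 16.4
position: [0.4405, -0.1873, 0.2085]
tool_rot: [-0.036, 0.706, 0.028, 0.707]
ft_force: [0.2, -4.6, -6.4]
grip_width: 0.0152
st [-0.123  -0.0541  0.0525] r 0.0754 tip 0.771 F [ 0.2 -4.6 -6.4] w 0.0152 t 16.4
[[0.0, -0.09, 1.0], [-0.01, 1.0, 0.09], [-1.0, -0.01, 0.0]]
[[-2.1, 10.3], [-5.0, 7.2], [-4.1, 7.7], [-3.1, 8.2], [-2.1, 8.5], [-1.0, 8.7], [0.1, 8.7], [1.2, 8.7]]
```

```bash
python3 -m inch '[[5,[-5,6.5,0],[0,0,0]],[5,[-5,7,0],[0,0,0]],[5,[-4,7.7,0],[0,0,0]],[5,[-3,8.2,0],[0,0,0]],[5,[-2,8.5,0],[0,0,0]],[5,[-1,8.7,0],[0,0,0]]]' 35; 
python3 -c "from h import *; crank()"
```

```text
time: 17.15
position: [0.437, -0.1474, 0.2372]
tool_rot: [-0.046, 0.703, 0.021, 0.709]
ft_force: [-1.3, -5.9, 0.2]
grip_width: 0.0152
st [-0.123  -0.0135  0.0812] r 0.0824 tip 1.406 F [-1.3 -5.9  0.2] w 0.0152 t 17.15
[[0.01, -0.1, 1.0], [-0.04, 0.99, 0.1], [-1.0, -0.04, 0.01]]
[[11.3, 10.7], [0.2, 8.7], [1.3, 8.6], [2.4, 8.4], [3.4, 8.1], [4.4, 7.6], [5.3, 7.0], [6.1, 6.3]]
```

```bash
python3 -m inch '[[5,[6,7,0],[0,0,1.5]],[5,[5,8.7,0],[0,0,0.5]],[5,[3,8.6,0],[0,0,0]],[5,[3,8.4,0],[0,0,0]],[5,[3.4,8.1,0],[0,0,0]]]' 35; 
python3 -c "from h import *; crank()"
```

```text
time: 17.77
position: [0.4362, -0.1119, 0.2297]
tool_rot: [-0.043, 0.699, 0.028, 0.713]
ft_force: [0.3, -2.2, 1.0]
grip_width: 0.0149
st [-0.1209  0.0216  0.0737] r 0.0768 tip 1.856 F [ 0.3 -2.2  1. ] w 0.0149 t 17.77
[[0.02, -0.1, 0.99], [-0.02, 0.99, 0.1], [-1.0, -0.02, 0.02]]
[[9.5, 6.3], [4.0, 7.8], [4.9, 7.2], [5.8, 6.6], [6.6, 5.8], [7.2, 4.9], [7.8, 4.0], [8.2, 3.0]]
```

```bash
python3 -m inch '[[5,[6,7,0],[0,0,0]],[5,[5,7.8,0],[0,0,0]],[5,[5.5,7.2,0],[0,0,0]],[5,[6,6.6,0],[0,0,0]],[5,[7,5.8,0],[0,0,0]],[5,[7.5,5,0],[0,0,0]]]' 35; 
python3 -c "from h import *; crank()"
```

```text
time: 18.52
position: [0.4331, -0.069, 0.1907]
tool_rot: [-0.043, 0.699, 0.029, 0.713]
ft_force: [-4.2, -15.9, 22.7]
grip_width: 0.0151
st [-0.1201  0.0646  0.0346] r 0.0733 tip 2.65 F [ -4.2 -15.9  22.7] w 0.0151 t 18.52
[[0.02, -0.1, 0.99], [-0.02, 0.99, 0.1], [-1.0, -0.02, 0.02]]
[[9.5, 0.7], [8.3, 2.6], [8.6, 1.6], [8.7, 0.5], [8.7, -0.6], [8.6, -1.7], [8.3, -2.8], [7.9, -3.8]]
```

```bash
python3 -m inch '[[5,[-1,0,0],[0,0,0]],[5,[0,0,0],[0,0,0]],[5,[0,0,0],[0,0,0]],[5,[0,0,0],[0,0,0]],[5,[0,0,0],[0,0,0]],[5,[0,0,0],[0,0,0]],[5,[0,0,0],[0,0,0]],[5,[0,0,0],[0,0,0]],[5,[0,0,0],[0,0,0]],[5,[0,0,0],[0,0,0]],[5,[0,0,0],[0,0,0]],[5,[0,0,0],[0,0,0]]]' 35; python3 -m inch '[[5,[0,0,0],[0,0,0]],[5,[0,0,0],[0,0,0]],[5,[0,0,0],[0,0,0]],[5,[0,0,0],[0,0,0]],[5,[0,0,0],[0,0,0]],[5,[0,0,0],[0,0,0]],[5,[0,0,0],[0,0,0]],[5,[0,0,0],[0,0,0]],[5,[0,0,0],[0,0,0]],[5,[0,0,0],[0,0,0]]]' 35;
python3 - <<'E'
from h import *
crank()
a=imaging.camera("scene")[110:300,120:320,::-1]; b=imaging.camera("wrist")[:,:,::-1]
cv2.imwrite("pics/s4.png",np.hstack([cv2.resize(a,(460,437),interpolation=cv2.INTER_CUBIC),cv2.resize(b[60:,:][:,230:],(340,437))]))
E
```

```text
time: 20.02
position: [0.4332, -0.0692, 0.1904]
tool_rot: [-0.043, 0.699, 0.029, 0.713]
ft_force: [0.4, -2.7, -0.7]
grip_width: 0.0148
time: 21.28
position: [0.4333, -0.0692, 0.1904]
tool_rot: [-0.043, 0.699, 0.029, 0.713]
ft_force: [-0.0, -3.3, -1.2]
grip_width: 0.0152
st [-0.1199  0.0644  0.0344] r 0.073 tip 2.651 F [-0.  -3.3 -1.2] w 0.0152 t 21.27
[[0.02, -0.1, 0.99], [-0.02, 0.99, 0.1], [-1.0, -0.02, 0.02]]
[[9.4, 1.0], [8.3, 2.6], [8.6, 1.5], [8.7, 0.5], [8.7, -0.6], [8.6, -1.7], [8.3, -2.8], [7.9, -3.8]]
```

View pics/s4.png

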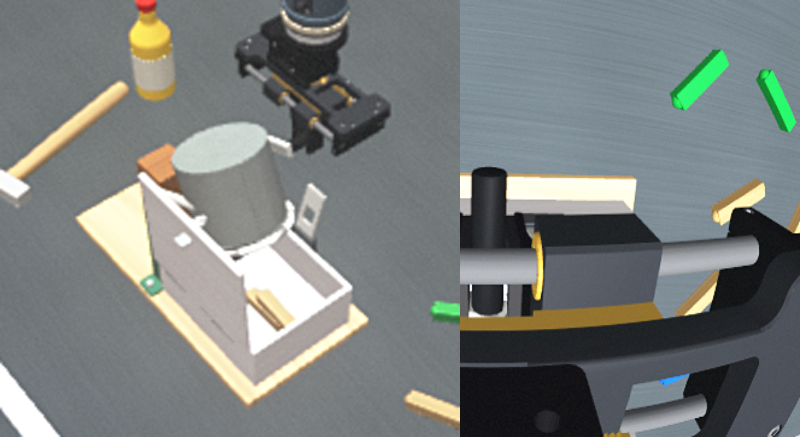

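Upside down over the case, the canister has dropped pegs into it (at least two show at (270,305)). Now I'll swing it back.

```bash
python3 -m inch '[[5,[-7.9,-3.8,0],[0,0,0]],[5,[-7.3,-4.8,0],[0,0,0]],[5,[-6.7,-5.7,0],[0,0,0]],[5,[-5.9,-6.4,0],[0,0,0]],[5,[-5.1,-7.1,0],[0,0,0]],[5,[-4.1,-7.7,0],[0,0,0]],[5,[-3.1,-8.2,0],[0,0,0]],[5,[-1,-8.5,0],[0,0,0]],[5,[0,-8.7,0],[0,0,0]]]' 35; 
python3 -c "from h import *; crank()"
```

```text
time: 22.5
position: [0.4368, -0.114, 0.2354]
tool_rot: [-0.024, 0.699, 0.039, 0.714]
ft_force: [2.6, 8.6, 4.5]
grip_width: 0.0151
st [-0.1205  0.0187  0.0794] r 0.0816 tip 1.801 F [2.6 8.6 4.5] w 0.0151 t 22.5
[[0.02, -0.09, 1.0], [0.02, 1.0, 0.09], [-1.0, 0.02, 0.02]]
[[13.8, 5.7], [3.6, 8.0], [4.5, 7.5], [5.4, 6.9], [6.2, 6.1], [6.9, 5.3], [7.6, 4.4], [8.0, 3.4]]
```

```bash
python3 -m inch '[[5,[3,-8.5,0],[0,0,0]],[5,[2,-8.7,0],[0,0,0]],[5,[2,-8.7,0],[0,0,0]],[5,[2,-8.7,0],[0,0,0]],[5,[2,-8.5,0],[0,0,0]],[5,[3,-8.1,0],[0,0,0]],[5,[4,-7.6,0],[0,0,0]],[5,[5,-7,0],[0,0,0]]]' 35; 
python3 -c "from h import *; crank()"
```

```text
time: 23.5
position: [0.4412, -0.168, 0.2232]
tool_rot: [-0.015, 0.697, 0.048, 0.715]
ft_force: [0.4, 1.6, 3.2]
grip_width: 0.0149
st [-0.1211 -0.036   0.0672] r 0.0762 tip 1.079 F [0.4 1.6 3.2] w 0.0149 t 23.5
[[0.02, -0.09, 1.0], [0.05, 0.99, 0.09], [-1.0, 0.04, 0.03]]
[[1.8, 10.9], [-2.6, 8.3], [-1.6, 8.6], [-0.5, 8.7], [0.6, 8.7], [1.7, 8.6], [2.8, 8.3], [3.8, 7.9]]
```

```bash
python3 -m inch '[[5,[6.5,-6.8,0],[0,0,-1]],[5,[7,-6,0],[0,0,-1]],[5,[7.5,-5,0],[0,0,0]],[5,[8,-4.2,0],[0,0,0]],[5,[8.3,-3.2,0],[0,0,0]],[5,[8.6,-2.2,0],[0,0,0]],[5,[8.7,-1.1,0],[0,0,0]]]' 35; 
python3 -c "from h import *; crank()"
```

```text
time: 24.38
position: [0.4443, -0.2026, 0.1646]
tool_rot: [-0.032, 0.698, 0.032, 0.715]
ft_force: [-2.2, -4.1, 1.0]
grip_width: 0.0149
st [-0.1211 -0.0698  0.0086] r 0.0703 tip 0.122 F [-2.2 -4.1  1. ] w 0.0149 t 24.38
[[0.02, -0.09, 1.0], [0.0, 1.0, 0.09], [-1.0, 0.0, 0.02]]
[[-8.6, 1.9], [-8.3, 2.7], [-7.9, 3.7], [-7.4, 4.6], [-6.8, 5.5], [-6.0, 6.3], [-5.2, 7.0], [-4.3, 7.6]]
```

Next: lower to the rest, open and go up. I'll also re-measure the strays from the top camera.

```bash
python3 -m inch '[[5,[6,0,0],[0,0,0]],[5,[4,0,0],[0,0,0]],[60,[0,0,0],[0,0,0]],[60,[0,0,0],[0,0,0]],[60,[0,0,0],[0,0,0]],[60,[0,0,0],[0,0,0]],[60,[0,0,0],[0,0,0]],[60,[-40,0,0],[0,0,0]],[60,[-60,0,0],[0,0,0]],[60,[-60,0,0],[0,0,0]],[60,[-60,0,0],[0,0,0]]]' 35; 
cat >> h.py <<'E'
def wood(c,z=.018,amin=40):
    im=imaging.camera(c); hsv=cv2.cvtColor(im,cv2.COLOR_RGB2HSV)
    m=cv2.inRange(hsv,(12,50,120),(26,140,255)); n,L,S,C=cv2.connectedComponentsWithStats(m)
    for i in range(1,n):
        if S[i,4]<amin: continue
        ys,xs=np.nonzero(L==i); (cx,cy),(w,h),_=cv2.minAreaRect(np.c_[xs,ys].astype(np.float32))
        v=np.linalg.svd(np.c_[xs,ys]-[xs.mean(),ys.mean()],full_matrices=False)[2][0]
        a=atz((cx,cy),c,z); b=atz((cx+5*v[0],cy+5*v[1]),c,z)-a
        print("wood px",round(cx),round(cy),"area",S[i,4],"rect",round(w),round(h),"world",a[:2].round(3),"dir",round(float(np.arctan2(b[1],b[0]))%np.pi,2))
    return im
E
python3 - <<'E'
from h import *
crank(); im=wood("top")
a=im[100:230,130:350,::-1]; b=imaging.camera("scene")[110:300,120:320,::-1]
cv2.imwrite("pics/t5.png",np.hstack([cv2.resize(a,None,fx=2,fy=2,interpolation=cv2.INTER_CUBIC),cv2.resize(b,(300,260))]))
E
```

```text
time: 25.75
position: [0.437, -0.1999, 0.3733]
tool_rot: [-0.026, 0.702, 0.037, 0.711]
ft_force: [0.9, -0.3, -0.1]
grip_width: 0.0594
st [-0.128  -0.0668  0.2173] r 0.2273 tip 1.273 F [ 0.9 -0.3 -0.1] w 0.0594 t 25.75
[[0.01, -0.09, 1.0], [0.02, 1.0, 0.09], [-1.0, 0.01, 0.01]]
[[148.3, 54.7], [-1.0, 8.7], [0.1, 8.7], [1.2, 8.7], [2.3, 8.4], [3.3, 8.1], [4.3, 7.6], [5.2, 7.0]]
wood px 13 117 area 2159 rect 26 108 world [0.739 0.85 ] dir 3.13
wood px 486 100 area 2470 rect 54 49 world [ 0.766 -0.879] dir 0.07
wood px 366 148 area 451 rect 64 7 world [ 0.597 -0.427] dir 0.35
wood px 289 157 area 352 rect 35 16 world [ 0.569 -0.146] dir 0.04
wood px 228 172 area 253 rect 58 24 world [0.52  0.073] dir 0.43
wood px 189 159 area 122 rect 6 22 world [0.572 0.213] dir 2.48
wood px 243 165 area 125 rect 5 28 world [0.545 0.02 ] dir 1.61
wood px 148 193 area 137 rect 6 23 world [0.453 0.364] dir 2.86
wood px 271 186 area 118 rect 6 19 world [ 0.468 -0.081] dir 1.65
wood px 185 192 area 123 rect 6 22 world [0.453 0.229] dir 2.12
wood px 51 293 area 1113 rect 33 46 world [0.106 0.705] dir 1.83
```

View pics/t5.png

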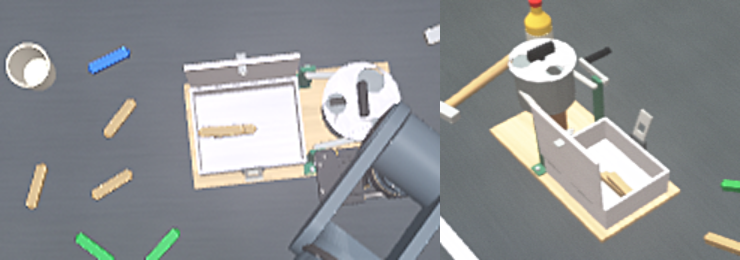

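Two pegs show in the case, and the canister is upright. Strays to collect are A (.572,.213), B (.453,.364) and C (.453,.229).

```bash
python3 -m inch '[[60,[0,60,0],[0,0,0]],[60,[0,60,3],[0,0,0]],[60,[0,60,3],[0,0,0]],[60,[0,60,5],[10,0,0]],[60,[5,58,-5],[10,0,0]],[60,[20,55,-18],[10,0,0]],[60,[20,50,-25],[10,0,0]],[60,[30,20,-30],[10,0,0]],[60,[30,0,0],[10,0,0]],[60,[0,0,0],[0,0,0]]]' 35; 
python3 - <<'E'
from h import *
togo([.453,.229,.15],2.12-np.pi/2)
wood("wrist",amin=150)
togo([.453,.229,.15],2.12-np.pi/2)
E
```

```text
time: 27.1
position: [0.4062, 0.2195, 0.2748]
tool_rot: [0.309, 0.631, -0.298, 0.646]
ft_force: [0.1, 0.6, -0.0]
grip_width: 0.0599
shift [126.0, 39.4, 20.6] turn [7.6, 0.6, -1.4] q6 -0.43 t 27.1
wood px 338 103 area 332 rect 56 14 world [0.453 0.367] dir 2.93
wood px 274 170 area 173 rect 11 54 world [0.445 0.233] dir 1.99
wood px 282 287 area 158 rect 47 16 world [0.586 0.09 ] dir 0.03
shift [127.4, 38.1, 19.9] turn [7.6, 0.7, -1.5] q6 -0.43 t 27.15
```

```bash
python3 -m inch '[[60,[50,38,19],[8,0.5,-1.5]],[60,[50,0,0],[0,0,0]],[60,[20,0,0],[0,0,0]],[60,[0,0,0],[0,0,0]]]' 35; 
python3 - <<'E'
from h import *
im=wood("wrist",z=.015,amin=150)
for r in imaging.cut_out("wrist","stray1")[:4]: print(r["box"],r["confidence"],atz(r["box"][:2],"wrist",.012)[:2].round(3))
togo([.450,.231,.004],2.07-np.pi/2)
cv2.imwrite("pics/w6.png",cv2.resize(im[:,:,::-1],(800,600),interpolation=cv2.INTER_CUBIC))
E
```

```text
time: 27.65
position: [0.4575, 0.2286, 0.1633]
tool_rot: [0.351, 0.611, -0.343, 0.621]
ft_force: [-0.4, -0.9, 1.0]
grip_width: 0.0597
wood px 316 67 area 674 rect 78 20 world [0.453 0.368] dir 2.94
wood px 250 171 area 313 rect 72 17 world [0.452 0.236] dir 2.13
wood px 220 286 area 261 rect 57 7 world [0.495 0.093] dir 0.1
[326.9, 221.4, 24.6, 36.4] 0.92 [0.561 0.231]
[317.0, 67.0, 58.7, 64.9] 0.72 [0.455 0.37 ]
[126.5, 183.6, 35.9, 66.8] 0.7 [0.339 0.151]
[151.6, 17.8, 27.0, 30.0] 0.61 [0.272 0.328]
shift [160.6, -9.0, -7.3] turn [2.6, 0.5, -1.1] q6 -0.3 t 27.75
```

View pics/w6.png

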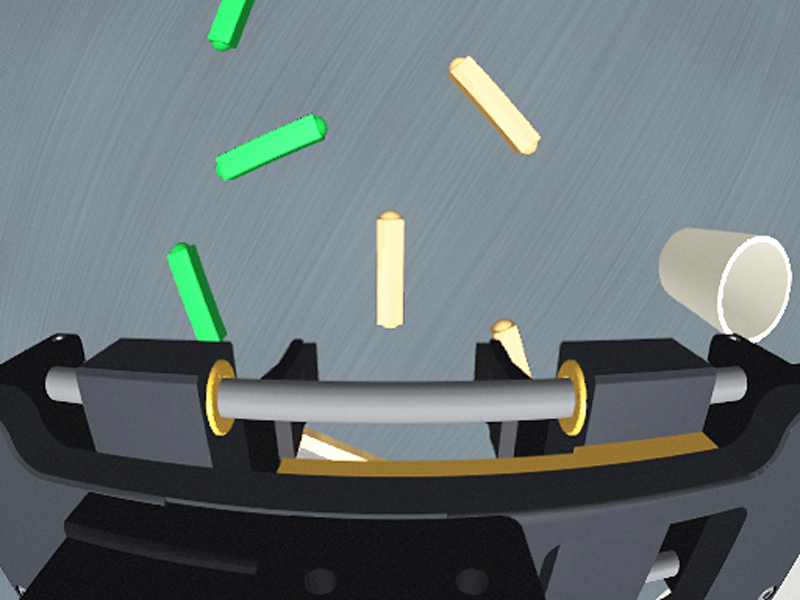

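The wrist view shows peg C at (390,270), in line with the fingers. The next wooden peg is at (495,105), and the top of another shows at (510,345).

```bash
python3 - <<'E'
from h import *
togo([.452,.232,.004],2.13-np.pi/2)
E
python3 -m inch '[[60,[40,-2.5,-5],[0,0.5,-1]],[60,[0,0,0],[0,0,0]]]' 35;python3 - <<'E'
from h import *
togo([.452,.232,.004],2.13-np.pi/2)
E
```

```text
shift [160.6, -6.8, -7.1] turn [-0.8, 0.5, -1.1] q6 -0.3 t 27.75
time: 28.0
position: [0.4574, 0.2326, 0.1281]
tool_rot: [0.349, 0.614, -0.344, 0.619]
ft_force: [-0.1, -0.3, 0.4]
grip_width: 0.0597
shift [124.1, -6.2, -2.5] turn [-0.8, 0.1, -0.6] q6 -0.29 t 28.0
```

```bash
python3 -m inch '[[55,[50,-5,-2],[0,0,0]],[55,[45,0,0],[0,0,0]],[55,[18,0,0],[0,0,0]],[55,[6,0,0],[0,0,0]],[55,[0,0,0],[0,0,0]]]' 30;python3 - <<'E'
from h import *
togo([.452,.232,.004],2.13-np.pi/2)
E
```

```text
time: 28.62
position: [0.4662, 0.2352, 0.018]
tool_rot: [0.355, 0.607, -0.337, 0.626]
ft_force: [0.5, 0.5, -0.6]
grip_width: 0.0549
shift [13.5, -14.3, -4.8] turn [-0.6, 0.6, -2.1] q6 -0.3 t 28.62
```

```bash
python3 -m inch '[[55,[0,-13,-5],[-0.6,0.6,-2]],[55,[7,0,0],[0,0,0]],[55,[6,0,0],[0,0,0]]]' 30;python3 - <<'E'
from h import *
togo([.452,.232,.004],2.13-np.pi/2)
E
python3 -m inch '[[5,[0,0,0],[0,0,0]],[5,[0,0,0],[0,0,0]],[5,[0,0,0],[0,0,0]],[5,[0,0,0],[0,0,0]],[5,[0,0,0],[0,0,0]],[5,[0,0,0],[0,0,0]]]' 30
```

```text
time: 29.0
position: [0.4539, 0.2333, 0.0073]
tool_rot: [0.344, 0.617, -0.341, 0.62]
ft_force: [0.1, 0.4, 1.2]
grip_width: 0.0548
shift [3.3, -2.3, 0.0] turn [0.0, 0.1, -0.3] q6 -0.3 t 29.0
time: 29.75
position: [0.4537, 0.2331, 0.0067]
tool_rot: [0.344, 0.618, -0.341, 0.62]
ft_force: [0.7, 0.5, 0.4]
grip_width: 0.0174
```

```bash
python3 -m inch '[[5,[-30,0,0],[0,0,0]],[5,[-50,0,0],[0,0,0]],[5,[-50,0,0],[-10,0,0]],[5,[-30,0,0],[-10,0,0]],[5,[0,0,0],[-10,0,0]],[5,[0,0,0],[-10,0,0]],[5,[0,0,0],[-10,0,0]],[5,[0,0,0],[-10,0,0]],[5,[0,0,0],[0,0,0]]]' 30;python3 - <<'E'
from h import *
s=np.load("s.npy"); togo(st(s,(0,.15,.17))[0],s[2]+np.pi/2); print(get_obs()["grip_width"])
E
```

```text
time: 30.88
position: [0.452, 0.2326, 0.1723]
tool_rot: [-0.024, 0.705, 0.025, 0.708]
ft_force: [0.0, -0.0, 0.1]
grip_width: 0.0179
shift [2.4, -211.2, 78.3] turn [-1.3, 0.2, -0.1] q6 -1.38 t 30.88
0.017941085238065542
```

```bash
python3 -m inch '[[5,[0,-45,16],[-1,0,0]],[5,[0,-45,16],[0,0,0]],[5,[0,-45,16],[0,0,0]],[5,[0,-40,16],[0,0,0]],[5,[0,-25,10],[0,0,0]],[5,[0,0,0],[0,0,0]]]' 30;python3 - <<'E'
from h import *
s=np.load("s.npy"); togo(st(s,(0,.15,.065))[0],s[2]+np.pi/2); print(get_obs()["grip_width"])
E
```

```text
time: 31.62
position: [0.5436, 0.034, 0.1719]
tool_rot: [-0.024, 0.705, 0.025, 0.708]
ft_force: [0.3, -0.4, -0.2]
grip_width: 0.0178
shift [106.9, -7.0, -0.0] turn [-1.2, 0.3, -0.1] q6 -1.79 t 31.62
0.01775978083030524
```

```bash
python3 -m inch '[[5,[30,-6,0],[0,0,0]],[5,[30,0,0],[0,0,0]],[5,[28,0,0],[0,0,0]],[5,[15,0,0],[0,0,0]],[40,[0,0,0],[0,0,0]],[40,[0,0,0],[0,0,0]],[40,[0,0,0],[0,0,0]],[40,[0,0,0],[0,0,0]],[40,[-50,0,0],[0,0,0]],[40,[-50,0,0],[0,0,0]],[40,[-30,0,0],[0,0,0]],[55,[0,0,0],[0,0,0]]]' 30;python3 - <<'E'
from h import *
im=wood("wrist",z=.015,amin=100)
togo([.453,.366,.17],2.9-np.pi/2)
cv2.imwrite("pics/w7.png",cv2.resize(im[:,:,::-1],(600,450),interpolation=cv2.INTER_CUBIC))
E
```

```text
time: 33.12
position: [0.5435, 0.0322, 0.2043]
tool_rot: [-0.021, 0.703, 0.023, 0.71]
ft_force: [0.3, 0.3, -0.3]
grip_width: 0.0444
wood px 257 155 area 1515 rect 129 90 world [0.523 0.037] dir 1.1
wood px 114 110 area 1714 rect 18 125 world [ 0.473 -0.144] dir 1.68
wood px 484 130 area 413 rect 10 52 world [0.453 0.369] dir 2.86
wood px 89 178 area 3222 rect 96 71 world [ 0.563 -0.185] dir 0.22
wood px 245 174 area 2307 rect 75 65 world [0.546 0.025] dir 1.5
wood px 391 201 area 551 rect 12 54 world [0.569 0.22 ] dir 2.45
shift [33.6, 338.5, -69.0] turn [17.4, 0.4, -0.3] q6 -1.78 t 33.17
```

View pics/w7.png

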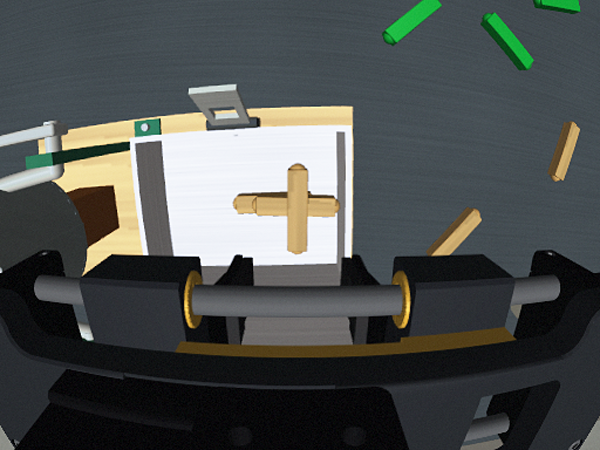

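C lies across two stacked pegs in the case, still under the height limit. I'll drop the other two on the free floor on the near, canister side, with the jaw along x. B is next.

```bash
python3 -m inch '[[60,[0,50,-8],[4,0,0]],[60,[0,50,-8],[4,0,0]],[60,[0,50,-8],[4,0,0]],[60,[5,50,-12],[4,0,0]],[60,[5,50,-16],[2,0,0]],[60,[5,50,-20],[0,0,0]],[60,[15,35,-15],[0,0,0]],[60,[0,0,0],[0,0,0]]]' 30;python3 - <<'E'
from h import *
im=wood("wrist",z=.015,amin=100)
togo([.453,.366,.1],2.9-np.pi/2)
E
```

```text
time: 34.17
position: [0.4935, 0.3838, 0.1586]
tool_rot: [0.093, 0.705, -0.096, 0.696]
ft_force: [1.0, -0.5, 0.8]
grip_width: 0.0596
wood px 229 149 area 308 rect 78 18 world [0.453 0.368] dir 2.95
shift [59.7, -26.6, -34.5] turn [-1.6, -0.6, 0.4] q6 -0.82 t 34.23
```

```bash
python3 -m inch '[[60,[25,-26,-34],[-1,-0.5,0.5]],[60,[25,0,0],[0,0,0]],[60,[25,0,0],[0,0,0]],[60,[25,0,0],[0,0,0]],[60,[0,0,0],[0,0,0]]]' 30;python3 - <<'E'
from h import *
togo([.453,.366,.004],2.92-np.pi/2)
E
```

```text
time: 34.85
position: [0.4522, 0.3582, 0.0555]
tool_rot: [0.09, 0.703, -0.092, 0.699]
ft_force: [0.5, 0.4, 0.6]
grip_width: 0.0599
shift [51.5, 7.9, -0.9] turn [-2.1, -0.3, 0.2] q6 -0.84 t 34.85
```

```bash
python3 -m inch '[[55,[18,8,-1],[-2,0,0]],[55,[18,0,0],[0,0,0]],[55,[13,0,0],[0,0,0]],[5,[2,0,0],[0,0,0]],[5,[0,0,0],[0,0,0]],[5,[0,0,0],[0,0,0]],[5,[0,0,0],[0,0,0]],[5,[0,0,0],[0,0,0]],[5,[0,0,0],[0,0,0]]]' 30;python3 - <<'E'
from h import *
togo([.453,.366,.004],2.92-np.pi/2)
E
```

```text
time: 35.98
position: [0.4558, 0.3668, 0.0041]
tool_rot: [0.079, 0.703, -0.078, 0.702]
ft_force: [-0.6, -0.9, -0.6]
grip_width: 0.0177
shift [0.1, -1.4, -2.6] turn [-0.0, -0.1, -0.0] q6 -0.86 t 35.98
```

```bash
python3 -m inch '[[5,[-30,0,0],[0,0,0]],[5,[-50,0,0],[0,0,0]],[5,[-50,0,0],[10,0,0]],[5,[-50,0,0],[10,0,0]],[5,[-20,0,0],[10,0,0]],[5,[0,0,0],[10,0,0]],[5,[0,0,0],[10.5,0,0]],[5,[0,0,0],[10.5,0,0]],[5,[0,0,0],[10.5,0,0]],[5,[0,0,0],[0,0,0]]]' 30;python3 - <<'E'
from h import *
s=np.load("s.npy"); togo(st(s,(-.05,.067,.2))[0],s[2]); print(get_obs()["grip_width"])
E
```

```text
time: 37.22
position: [0.4551, 0.3661, 0.2118]
tool_rot: [0.483, 0.517, -0.483, 0.516]
ft_force: [0.6, -0.8, -0.4]
grip_width: 0.0179
shift [11.6, 18.7, 428.2] turn [-1.4, -0.0, 0.0] q6 0.42 t 37.23
0.017867893188956784
```

```bash
python3 -m inch '[[5,[0,3,54],[0,0,0]],[5,[0,3,54],[0,0,0]],[5,[0,3,54],[0,0,0]],[5,[0,3,54],[0,0,0]],[5,[0,3,54],[0,0,0]],[5,[0,3,54],[0,0,0]],[5,[0,3,50],[0,0,0]],[5,[0,0,45],[0,0,0]],[5,[0,0,0],[0,0,0]]]' 30;python3 - <<'E'
from h import *
s=np.load("s.npy"); togo(st(s,(-.048,.067,.097))[0],s[2]); print(get_obs()["grip_width"])
E
```

```text
time: 38.35
position: [0.5131, -0.0619, 0.2123]
tool_rot: [0.476, 0.523, -0.472, 0.526]
ft_force: [0.6, 0.4, -0.6]
grip_width: 0.018
shift [115.2, -9.3, -3.0] turn [0.6, 0.0, -0.4] q6 -0.44 t 38.35
0.01799896982901978
```

```bash
python3 -m inch '[[5,[25,-9,-3],[0,0,0]],[5,[30,0,0],[0,0,0]],[5,[30,0,0],[0,0,0]],[5,[25,0,0],[0,0,0]],[5,[5,0,0],[0,0,0]]]' 30;python3 - <<'E'
from h import *
s=np.load("s.npy"); togo(st(s,(-.048,.067,.097))[0],s[2]); print(get_obs()["ft_force"])
E
```

```text
time: 38.98
position: [0.5042, -0.056, 0.0956]
tool_rot: [0.473, 0.526, -0.468, 0.529]
ft_force: [-0.3, 0.3, -0.6]
grip_width: 0.0176
shift [-1.4, -0.3, 3.7] turn [1.4, -0.1, -0.5] q6 -0.45 t 38.98
[-0.26224033  0.28776316 -0.60965596]
```

```bash
python3 -m inch '[[40,[0,0,3],[0,0,0]],[40,[0,0,0],[0,0,0]],[40,[0,0,0],[0,0,0]],[40,[0,0,0],[0,0,0]],[40,[-50,0,0],[0,0,0]],[40,[-60,0,0],[0,0,0]],[60,[-20,0,-40],[0,0,0]],[60,[0,0,-60],[-6,0,0]],[60,[0,0,-60],[-10,0,0]],[60,[0,10,-55],[-10,0,0]],[60,[0,30,-50],[-10,0,0]],[60,[0,30,-50],[-10,0,0]]]' 30;python3 - <<'E'
from h import *
im=wood("wrist",z=.015,amin=100)
togo([.571,.217,.1],2.47-np.pi/2)
cv2.imwrite("pics/w8.png",cv2.resize(im[:,:,::-1],(600,450),interpolation=cv2.INTER_CUBIC))
E
```

```text
time: 40.48
position: [0.456, 0.2736, 0.2362]
tool_rot: [0.224, 0.663, -0.217, 0.68]
ft_force: [0.9, -0.9, -1.3]
grip_width: 0.0597
wood px 268 234 area 138 rect 14 21 world [0.548 0.244] dir 2.38
wood px 205 291 area 101 rect 32 10 world [0.571 0.11 ] dir 0.29
shift [138.6, 15.1, 130.6] turn [2.6, 0.8, -1.2] q6 -0.6 t 40.52
```

View pics/w8.png

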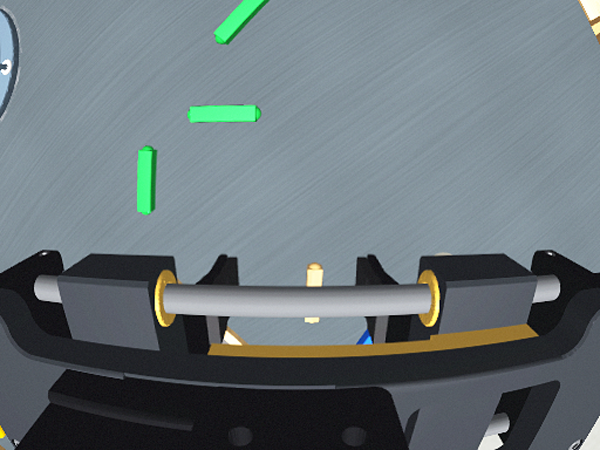

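Peg A at (314,295) is in line with the jaws. I'll move over it.

```bash
python3 -m inch '[[60,[20,8,40],[0,0.8,-1]],[60,[25,4,45],[0,0,0]],[60,[25,0,40],[0,0,0]],[60,[0,0,0],[0,0,0]]]' 30;python3 - <<'E'
from h import *
im=wood("wrist",z=.015,amin=100)
wood("top")
togo([.571,.217,.06],2.47-np.pi/2)
E
```

```text
time: 41.02
position: [0.5639, 0.2198, 0.1672]
tool_rot: [0.217, 0.672, -0.214, 0.675]
ft_force: [-0.6, 0.3, 0.8]
grip_width: 0.0595
wood px 255 185 area 475 rect 17 72 world [0.571 0.22 ] dir 2.55
wood px 132 204 area 483 rect 103 14 world [0.505 0.089] dir 0.08
wood px 13 117 area 2161 rect 26 108 world [0.739 0.85 ] dir 3.13
wood px 486 100 area 2488 rect 54 49 world [ 0.766 -0.879] dir 0.08
wood px 366 148 area 452 rect 64 7 world [ 0.597 -0.427] dir 0.35
wood px 289 158 area 348 rect 36 16 world [ 0.569 -0.146] dir 0.03
wood px 228 172 area 250 rect 58 24 world [0.52  0.073] dir 0.43
wood px 243 165 area 206 rect 22 21 world [0.546 0.02 ] dir 1.57
wood px 312 178 area 390 rect 20 39 world [ 0.494 -0.227] dir 1.58
wood px 265 176 area 93 rect 4 22 world [ 0.503 -0.058] dir 1.67
wood px 297 184 area 89 rect 5 21 world [ 0.473 -0.175] dir 1.69
wood px 272 186 area 121 rect 6 20 world [ 0.467 -0.081] dir 1.67
wood px 51 293 area 1155 rect 33 47 world [0.106 0.705] dir 1.88
shift [109.0, 0.6, 9.4] turn [3.2, 0.2, -0.4] q6 -0.77 t 41.12
```

```bash
python3 -m inch '[[60,[25,2,8],[0,0,0]],[60,[25,0,0],[0,0,0]],[60,[25,0,0],[0,0,0]],[60,[25,0,0],[0,0,0]],[60,[0,0,0],[0,0,0]]]' 30;python3 - <<'E'
from h import *
togo([.571,.219,.004],2.52-np.pi/2)
E
```

```text
time: 41.75
position: [0.5684, 0.2238, 0.0741]
tool_rot: [0.217, 0.671, -0.209, 0.678]
ft_force: [-0.7, 0.9, 0.2]
grip_width: 0.0605
shift [70.1, -3.3, 4.4] turn [0.6, 0.4, -0.8] q6 -0.77 t 41.75
```

```bash
python3 -m inch '[[55,[20,-3,4],[0,0.4,-0.8]],[55,[20,0,0],[0,0,0]],[55,[18,0,0],[0,0,0]],[55,[10,0,0],[0,0,0]],[5,[3,0,0],[0,0,0]],[5,[0,0,0],[0,0,0]],[5,[0,0,0],[0,0,0]],[5,[0,0,0],[0,0,0]],[5,[0,0,0],[0,0,0]],[5,[0,0,0],[0,0,0]]]' 30;python3 - <<'E'
from h import *
togo([.571,.219,.004],2.52-np.pi/2)
E
```

```text
time: 43.0
position: [0.5741, 0.2205, 0.0053]
tool_rot: [0.214, 0.672, -0.211, 0.677]
ft_force: [0.7, 0.8, -1.1]
grip_width: 0.0172
shift [1.3, -3.0, -1.7] turn [0.7, 0.4, -0.3] q6 -0.77 t 43.0
```

```bash
python3 -m inch '[[5,[-30,0,0],[0,0,0]],[5,[-50,0,0],[0,0,0]],[5,[-50,0,0],[10,0,0]],[5,[-50,0,0],[10,0,0]],[5,[-25,0,0],[10,0,0]],[5,[0,0,0],[10,0,0]],[5,[0,0,0],[10,0,0]],[5,[0,0,0],[0,0,0]]]' 30;python3 - <<'E'
from h import *
s=np.load("s.npy"); togo(st(s,(-.03,.067,.2))[0],s[2]); print(get_obs()["grip_width"])
E
```

```text
time: 44.0
position: [0.5718, 0.2202, 0.2179]
tool_rot: [0.487, 0.513, -0.482, 0.517]
ft_force: [1.6, -0.3, 0.4]
grip_width: 0.0177
shift [17.1, -66.8, 274.8] turn [-1.7, -0.0, -0.6] q6 0.12 t 44.0
0.017689787327958194
```

```bash
python3 -m inch '[[5,[0,-25,20],[0,0,0]],[5,[0,-20,50],[0,0,0]],[5,[0,-12,54],[0,0,0]],[5,[0,-6,54],[0,0,0]],[5,[0,0,54],[0,0,0]],[5,[0,0,40],[0,0,0]],[5,[0,0,0],[0,0,0]]]' 30;python3 - <<'E'
from h import *
s=np.load("s.npy"); togo(st(s,(-.03,.067,.097))[0],s[2]); print(get_obs()["grip_width"])
E
```

```text
time: 44.88
position: [0.5267, -0.0621, 0.2159]
tool_rot: [0.48, 0.519, -0.475, 0.524]
ft_force: [-0.1, 0.8, -0.3]
grip_width: 0.0175
shift [118.8, -5.3, -4.3] turn [-0.2, -0.0, -0.6] q6 -0.42 t 44.88
0.0175204416594585
```

```bash
python3 -m inch '[[5,[25,-5,-4],[0,0,0]],[5,[30,0,0],[0,0,0]],[5,[30,0,0],[0,0,0]],[5,[25,0,0],[0,0,0]],[5,[6,0,0],[0,0,0]],[40,[0,0,0],[0,0,0]],[40,[0,0,0],[0,0,0]],[40,[0,0,0],[0,0,0]],[40,[0,0,0],[0,0,0]],[40,[-50,0,0],[0,0,0]],[40,[-60,0,0],[0,0,0]],[40,[-60,0,-10],[0,0,0]]]' 30;python3 - <<'E'
from h import *
print(get_obs()["position"])
im=imaging.camera("wrist"); t=wood("top"); b=imaging.camera("scene")[110:300,120:320,::-1]
cv2.imwrite("pics/f9.png",np.hstack([cv2.resize(im[:,:,::-1],(512,384)),cv2.resize(b,(280,384),interpolation=cv2.INTER_CUBIC)]))
E
```

```text
time: 46.38
position: [0.5177, -0.0437, 0.2703]
tool_rot: [0.476, 0.525, -0.472, 0.524]
ft_force: [1.2, 0.2, 0.1]
grip_width: 0.0398
[ 0.51771641 -0.04365412  0.27028458]
wood px 13 117 area 2161 rect 26 108 world [0.739 0.85 ] dir 3.13
wood px 486 100 area 2496 rect 54 49 world [ 0.766 -0.879] dir 0.07
wood px 366 148 area 452 rect 64 7 world [ 0.597 -0.427] dir 0.35
wood px 225 164 area 93 rect 45 2 world [0.549 0.085] dir 0.08
wood px 288 167 area 113 rect 13 17 world [ 0.536 -0.141] dir 2.46
wood px 244 168 area 55 rect 7 16 world [0.535 0.017] dir 2.49
wood px 312 178 area 390 rect 20 39 world [ 0.494 -0.227] dir 1.58
wood px 297 184 area 90 rect 5 21 world [ 0.473 -0.175] dir 1.69
wood px 52 293 area 1178 rect 33 46 world [0.106 0.704] dir 1.79
```

View pics/f9.png

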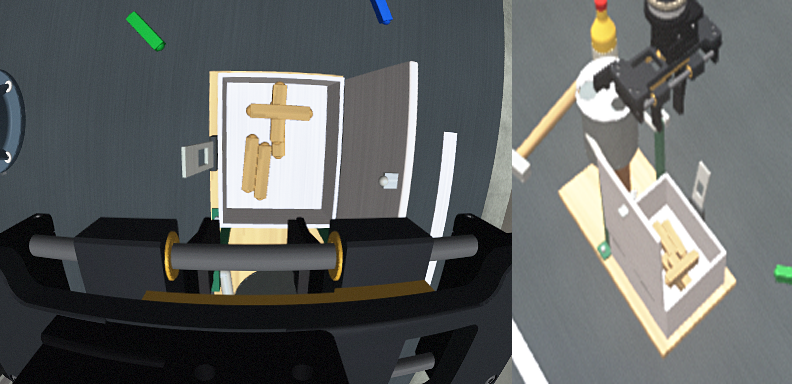

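All five pegs are in the case, with nothing protruding. Next is the lid: I'll check that the canister is empty, then go behind the lid with closed fingers.

```bash
cat >> h.py <<'E'
def lidplan(th0,th1,n,r=.145,off=.015,y=.162,ex=0.0):
    """tool shifts (jaw along station x, tool y=+x) from here through lid angles"""
    s=np.load("s.npy"); o=get_obs(); T=R.from_quat(o["tool_rot"]); last=o["position"]; out=[]
    for th in np.linspace(th0,th1,n):
        P=(.075-r*np.cos(th)+.008*np.sin(th)+off-ex*np.sin(th), y, .083+r*np.sin(th)+.008*np.cos(th)-ex*np.cos(th))
        w=st(s,P)[0]; out.append(np.round(T.inv().apply(w-last)*1e3,1).tolist()); last=w
    c,nn=np.cos(s[2]),np.sin(s[2]); d=o["position"]-[s[0],s[1],0]
    print("st now",np.round([c*d[0]+nn*d[1],-nn*d[0]+c*d[1],d[2]],4),"F",o["ft_force"].round(1)); print(out)
E
python3 -m inch '[[20,[-50,0,-20],[0,0,0]],[0,[0,30,-50],[0,0,0]],[0,[0,50,-20],[0,0,0]],[0,[0,50,0],[0,0,0]],[0,[0,30,0],[0,0,0]],[0,[0,0,0],[0,0,0]]]' 30
python3 - <<'E'
from h import *
s=np.load("s.npy"); togo(st(s,(.14,.162,.32))[0],s[2])
t=imaging.camera("top"); b=imaging.camera("scene")
cv2.imwrite("pics/g10.png",np.hstack([cv2.resize(t[120:215,215:345,::-1],(400,292),interpolation=cv2.INTER_CUBIC),cv2.resize(b[110:300,120:320,::-1],(310,292),interpolation=cv2.INTER_CUBIC)]))
E
```

```text
time: 47.28
position: [0.6687, 0.0646, 0.3168]
tool_rot: [0.475, 0.526, -0.473, 0.523]
ft_force: [-0.6, -0.5, -1.2]
grip_width: 0.0007
shift [-3.3, 12.8, 14.1] turn [0.6, -0.3, 0.1] q6 -0.17 t 47.27
```

View pics/g10.png

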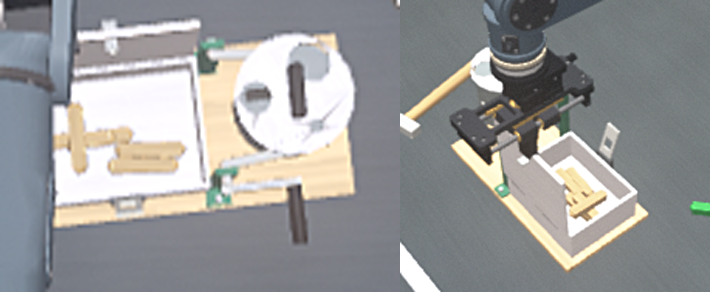

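The outlet hole at (257,95) is dark, so no peg is left there. All five pegs lie in the case. I'll descend behind the lid.

```bash
python3 -m inch '[[0,[0,13,14],[0.6,0,0]],[0,[30,0,0],[0,0,0]],[0,[30,0,0],[0,0,0]],[0,[30,0,0],[0,0,0]],[0,[0,0,0],[0,0,0]]]' 30
python3 -c "
from h import *
s=np.load('s.npy'); togo(st(s,(.11,.162,.228))[0],s[2]);lidplan(1.55,.05,13)"
```

```text
time: 48.0
position: [0.6803, 0.046, 0.2269]
tool_rot: [0.479, 0.522, -0.478, 0.52]
ft_force: [0.4, -0.8, -0.1]
grip_width: 0.0004
shift [-1.1, -26.9, -5.5] turn [-0.3, -0.1, 0.1] q6 -0.18 t 48.0
st now [0.1369 0.1564 0.2269] F [ 0.4 -0.8 -0.1]
[[-1.2, -41.9, -5.4], [0.5, -18.1, 0.1], [2.8, -17.9, 0.1], [5.0, -17.4, 0.1], [7.1, -16.7, 0.1], [9.2, -15.7, 0.1], [11.0, -14.4, 0.1], [12.7, -12.9, 0.1], [14.3, -11.2, 0.1], [15.5, -9.4, 0.1], [16.6, -7.3, 0.1], [17.4, -5.2, 0.1], [17.9, -3.0, 0.1]]
```

```bash
python3 -m inch '[[0,[8,-20,-5],[0,0,0]],[0,[0,-20,0],[0,0,0]],[0,[0.5,-18,0],[0,0,0]],[0,[2.8,-18,0],[0,0,0]],[0,[5,-17,0],[0,0,0]],[0,[7,-16.7,0],[0,0,0]]]' 30
python3 -c "
from h import *
lidplan(1.0,.05,9,r=.138)"
```

```text
time: 48.75
position: [0.5788, 0.0375, 0.2151]
tool_rot: [0.486, 0.512, -0.473, 0.527]
ft_force: [1.6, 1.3, -0.2]
grip_width: 0.0006
st now [0.035  0.1571 0.2151] F [ 1.6  1.3 -0.2]
[[11.3, -13.3, -4.8], [8.5, -14.0, 0.1], [10.1, -12.9, 0.1], [11.6, -11.6, 0.1], [12.9, -10.2, 0.1], [14.0, -8.6, 0.1], [14.9, -6.9, 0.0], [15.6, -5.1, 0.0], [16.1, -3.2, -0.0]]
```

```bash
python3 -m inch '[[0,[9,-15,-2],[0,0,0]],[0,[9,-14,0],[0,0,0]],[0,[10,-13,0],[0,0,0]],[0,[11.6,-11.6,0],[0,0,0]],[0,[13,-10,0],[0,0,0]]]' 30
python3 -c "
from h import *
lidplan(.45,.0,5,r=.142)"
```

```text
time: 49.38
position: [0.5268, 0.0306, 0.1723]
tool_rot: [0.494, 0.502, -0.467, 0.535]
ft_force: [1.3, 0.2, 1.8]
grip_width: 0.0004
st now [-0.0174  0.1549  0.1723] F [1.3 0.2 1.8]
[[19.2, -18.3, -7.0], [14.0, -7.8, -0.0], [14.7, -6.2, -0.0], [15.3, -4.5, -0.1], [15.8, -2.7, -0.1]]
```

```bash
python3 -m inch '[[0,[13,-13,0],[0,0,0]],[0,[14,-9,0],[0,0,0]],[0,[15,-7,0],[0,0,0]],[0,[15,-5,0],[0,0,0]]]' 30
python3 -c "
from h import *
s=np.load('s.npy'); togo(st(s,(-.058,.162,.09))[0],s[2]); lidplan(.15,.0,3,r=.145)"
```

```text
time: 49.88
position: [0.5047, 0.0246, 0.121]
tool_rot: [0.499, 0.495, -0.463, 0.54]
ft_force: [-0.1, 1.5, 1.4]
grip_width: 0.0006
shift [29.2, -20.7, -11.1] turn [-1.0, 0.8, -4.6] q6 -0.26 t 49.88
st now [-0.04   0.151  0.121] F [-0.1  1.5  1.4]
[[7.2, -13.0, -10.9], [10.6, -2.7, -0.1], [10.7, -1.9, -0.1]]
```

```bash
python3 -m inch '[[0,[8,-14,0],[0,0.8,-3]],[0,[8,-5,0],[0,0,-1.5]],[0,[6,0,0],[0,0,0]]]' 30
python3 -c "
from h import *
s=np.load('s.npy'); togo(st(s,(-.058,.162,.09))[0],s[2]); lidplan(.05,.0,2,r=.145)"
```

```text
time: 50.25
position: [0.4896, 0.0215, 0.1001]
tool_rot: [0.483, 0.516, -0.481, 0.519]
ft_force: [-3.0, 1.0, 9.9]
grip_width: 0.0003
shift [10.0, -3.0, -12.7] turn [-1.1, 0.0, -0.3] q6 -0.26 t 50.25
st now [-0.0553  0.1492  0.1001] F [-3.   1.   9.9]
[[1.8, 0.6, -12.8], [7.2, -0.6, 0.0]]
```

```bash
python3 -m inch '[[0,[6,-1,0],[0,0,0]],[0,[5,0,0],[0,0,0]]]' 30; python3 -m inch '[[0,[4,0,0],[0,0,0]]]' 30
```

```text
time: 50.5
position: [0.4886, 0.0214, 0.0896]
tool_rot: [0.483, 0.516, -0.481, 0.519]
ft_force: [-3.7, 0.9, 16.0]
grip_width: 0.0002
time: 50.62
position: [0.4886, 0.0214, 0.0873]
tool_rot: [0.483, 0.516, -0.481, 0.519]
ft_force: [-6.3, 0.5, 33.1]
grip_width: 0.0001
```

```bash
python3 -m inch '[[0,[-20,0,0],[0,0,0]],[0,[-50,0,0],[0,0,0]],[0,[-60,0,0],[0,0,0]],[0,[0,-50,0],[0,0,0]],[0,[0,-50,20],[0,0,0]],[0,[0,0,20],[0,0,0]]]' 30
python3 - <<'E'
from h import *
s=np.load("s.npy"); im=imaging.camera("wrist"); 
w=im[:,:,::-1]; b=imaging.camera("scene")[110:300,120:320,::-1]
for c in ("scene","wrist"):
  for n in ("hasp_tip","hasp_hinge"):
    for r in imaging.tip_of(c,n)[:2]: print(c,n,np.round(r["pixel"]),round(r["confidence"],2))
ps=[(-.079+.066*np.cos(a),.107,.0925+.066*np.sin(a)) for a in (0,1.8,2.,2.25)]
print("pred scene",proj(st(s,ps),"scene").round(),"hinge",proj(st(s,PT["hasp_hinge"]),"scene").round())
lidplan(.05,0,2)
togo(st(s,(-.165,.107,.2))[0],s[2])
cv2.imwrite("pics/h11.png",np.hstack([cv2.resize(w,(480,360)),cv2.resize(b,(320,360),interpolation=cv2.INTER_CUBIC)]))
E
```

```text
time: 51.38
position: [0.3902, -0.026, 0.2208]
tool_rot: [0.481, 0.517, -0.48, 0.521]
ft_force: [1.4, -0.1, -0.3]
grip_width: 0.0003
scene hasp_tip [254. 195.] 0.71
scene hasp_hinge [252. 207.] 0.72
wrist hasp_tip [323. 208.] 0.81
wrist hasp_tip [331. 186.] 0.44
wrist hasp_hinge [331. 187.] 0.8
pred scene [[233. 222.]
 [256. 193.]
 [259. 192.]
 [263. 192.]] hinge [[251. 211.]]
st now [-0.1538  0.11    0.2209] F [-0.  -0.7  0.2]
[[123.4, 97.5, -53.8], [7.2, -0.7, -0.0]]
shift [20.8, -11.3, 3.1] turn [-0.8, 0.2, -0.6] q6 -0.43 t 51.67
```

View pics/h11.png

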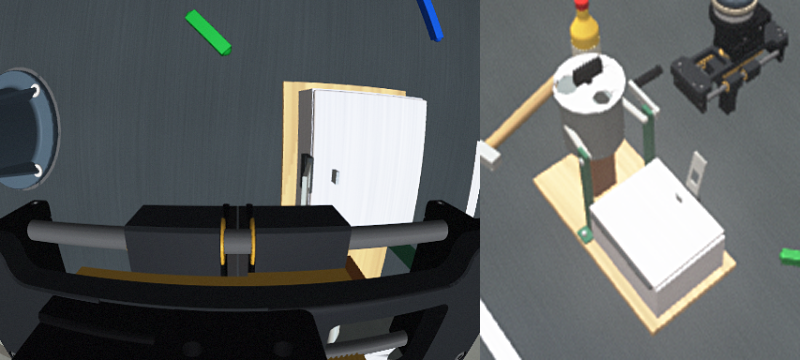

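The lid is shut flat and the hasp still stands up. I'll get behind the hasp and push it over.

```bash
python3 -m inch '[[0,[25,-2,3],[0,0,0]],[0,[30,0,0],[0,0,0]],[0,[25,0,0],[0,0,0]],[0,[0,0,0],[0,0,0]]]' 30
cat >> h.py <<'E'
def where():
    s=np.load("s.npy"); o=get_obs(); c,n=np.cos(s[2]),np.sin(s[2]); d=o["position"]-[s[0],s[1],0]
    print("st",np.round([c*d[0]+n*d[1],-n*d[0]+c*d[1],d[2]],4),"F",o["ft_force"].round(1),"t",round(float(o["time"]),1))
E
python3 -c "
from h import *
where()"
```

```text
time: 52.18
position: [0.3967, -0.0279, 0.1387]
tool_rot: [0.481, 0.516, -0.477, 0.524]
ft_force: [-0.1, -0.6, -0.4]
grip_width: 0.0
st [-0.1523  0.1084  0.1387] F [-0.1 -0.6 -0.4] t 52.2
```

```bash
python3 -m inch '[[0,[0,20,0],[0,0,0]],[0,[0,20,0],[0,0,0]],[0,[0,20,0],[0,0,0]],[0,[0,17,0],[0,0,0]]]' 30
python3 -c "
from h import *
where()"
python3 -m inch '[[0,[4,12,0],[0,0,0]],[0,[6,10,0],[0,0,0]],[0,[6,8,0],[0,0,0]]]' 30
python3 - <<'E'
from h import *
where(); togo([.5,0,.1],np.load("s.npy")[2])
E
```

```text
time: 52.68
position: [0.4753, -0.0193, 0.1419]
tool_rot: [0.48, 0.517, -0.477, 0.524]
ft_force: [-0.4, -0.6, -0.4]
grip_width: 0.0004
st [-0.0732  0.1099  0.1419] F [-0.4 -0.6 -0.4] t 52.7
time: 53.05
position: [0.5079, -0.0159, 0.127]
tool_rot: [0.48, 0.517, -0.476, 0.525]
ft_force: [-0.6, -0.3, 0.3]
grip_width: 0.0001
st [-0.0404  0.1104  0.127 ] F [-0.6 -0.3  0.3] t 53.0
shift [26.9, -6.8, -16.6] turn [-0.2, 0.3, -0.7] q6 -0.34 t 53.05
```

```bash
python3 -m inch '[[0,[2,13,0],[0,0,0]],[0,[6,8,0],[0,0,0]],[0,[8,0,0],[0,0,0]],[0,[8,0,0],[0,0,0]],[0,[6,0,0],[0,0,0]]]' 30
python3 -c "
from h import *
where()"
```

```text
time: 53.68
position: [0.5308, -0.0141, 0.0947]
tool_rot: [0.48, 0.517, -0.476, 0.525]
ft_force: [0.7, 1.3, 3.3]
grip_width: -0.0001
st [-0.0175  0.11    0.0947] F [0.7 1.3 3.3] t 53.7
```

```bash
python3 -m inch '[[0,[4,0,0],[0,0,0]],[0,[3,0,0],[0,0,0]]]' 30
python3 -c "
from h import *
where()"; python3 -m inch '[[0,[-25,0,0],[0,0,0]],[0,[-50,0,0],[0,0,0]],[0,[-50,0,0],[0,0,0]],[0,[0,-50,0],[0,0,0]],[0,[0,-50,0],[0,0,0]],[0,[0,-20,0],[0,0,0]],[0,[0,0,0],[0,0,0]]]' 30
python3 - <<'E'
from h import *
s=np.load("s.npy"); where(); w=imaging.camera("wrist")[:,:,::-1]; b=imaging.camera("scene")[150:290,170:310,::-1]
for r in imaging.tip_of("scene","hasp_tip")[:2]: print(np.round(r["pixel"]),r["confidence"])
cv2.imwrite("pics/i12.png",np.hstack([cv2.resize(w,(420,360)),cv2.resize(b,(360,360),interpolation=cv2.INTER_CUBIC)]))
E
```

```text
time: 53.92
position: [0.5309, -0.0142, 0.0937]
tool_rot: [0.48, 0.517, -0.476, 0.526]
ft_force: [-7.5, 0.7, 30.7]
grip_width: 0.0006
st [-0.0174  0.1099  0.0937] F [-7.5  0.7 30.7] t 53.9
time: 54.8
position: [0.4051, -0.0244, 0.2213]
tool_rot: [0.48, 0.516, -0.476, 0.526]
ft_force: [0.2, -1.0, 0.6]
grip_width: 0.0001
st [-0.1436  0.1112  0.2213] F [ 0.2 -1.   0.6] t 54.8
[232. 224.] 0.51
[185. 149.] 0.5
```

View pics/i12.png

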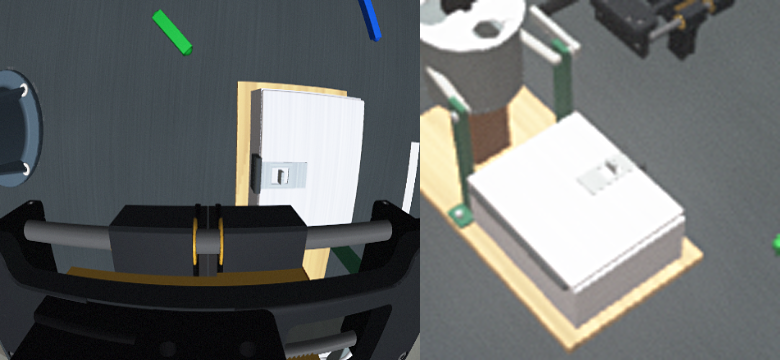

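```bash
python3 -c "
from h import *
print(robot.hand_in())"
```

```text
the job is handed in; nothing more can be done
None
```

I ran the whole sequence and handed the job in at about 55 s of simulated time. No verdict came back, so the only confirmation is my own checks.

**What I did**
- **Dial:** I turned it until the 34 mm hole stood over the outlet.
- **Canister:** I swung it over to its stop for about 3 s, and two pegs fell into the case. Then I swung it back upright.
- **Strays:** I put all three wooden strays into the case, so five pegs in total.
- **Lid and hasp:** I pressed the lid shut, then folded the hasp over onto it.

**What the last checks showed**
- **Case:** All five pegs lay below the rim before the lid went down. One stray was across the two stacked canister pegs, at an estimated 45 mm above the floor against the 58 mm limit.
- **Lid:** It lies flat. It met the catch at about 10 N and stopped dead at 33 N.
- **Hasp:** It is flat with the staple through its slot. The detected tip is within 2 pixels of where a shut hasp should appear.
- **Canister and bystanders:** The canister looks upright and the arm is clear of everything. The glue bottle and hammer look unmoved in the last pictures that show them. The cup was well away from everything I did, but I did not check it again at the end.

**What went wrong or stays uncertain**
- **Crank:** My first grasp missed because I applied a tilt correction with the wrong sign. I opened, went back up and gripped it properly the second time.
- **Station position:** Readings from the wrist camera disagreed by several millimetres between views, so I fixed the position from where the knob was actually gripped.
- **Empty canister:** I judged it empty only because the outlet hole looked dark; I did not look down the slot from close by.

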